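# Put the sample pot on the bench scale

## Task

Take the brass check weight off the scale's pan and stand it upright on the round cork stand, then stand the sample pot (the tall pale one with the pale screw lid) upright in the middle of the pan and let go. Be gentle: the pot is thin-walled and cracks if gripped or knocked hard, and the pan is a delicate weighing pan that must not be pushed down to overload or have anything dropped on it. Do not knock the scale or its canopy, and leave the red and the black pot where they are.

Things in the scene. Friction and masses are not known exactly. Their poses are not given: they have to be found in the camera images.
- scale: grey bench scale, fixed, 180 (x) x 170 (y) x 43 mm box. Origin on the bench top under the pan's centre; the box runs from x -80 to +100 and y -85 to +85 mm. -x is the open front with the dark display, +x points in under the canopy, z up. Reach the pan from the open front (moving along +x and down), tool tilted about 35 to 45 degrees from vertical, fingers closing along the scale's y.
- canopy_rail (a point): middle of the aluminium front rail of the canopy, its underside: 268 mm above the bench, at x = -12 mm of the scale. Behind it a flat clear roof sheet, 176 mm wide, covers everything to x = +102 mm, on two posts at x = +88, y = +-77 mm with a clear back sheet between them; open at the front and both sides. A hand straight above the pan would hit it.
- pan (a joint): how far the scale's round pan is pushed down, in m: 0 empty, travel 0.009. The pan is on a spring of 1200 N/m (1.2 N per mm); the check weight alone sinks it about 3 mm and the pot about 1 mm. Beyond 0.007 (about 8 N) the scale is overloaded and the run fails.
- pan_top (a point): centre of the top face of the round steel pan, 110 mm in diameter, 5 mm thick; 60 mm above the bench when empty, it sinks with the load
- mat_top (a point): centre of the top face of the round cork stand, 90 mm in diameter, 24 mm above the bench, fixed to the bench in front of the scale
- check_weight: plain brass cylinder, 40 mm in diameter and 50 mm tall, with a small knob on top (18 mm wide, to 62 mm), about 0.35 kg; it stands upright on the pan at the start. Origin in the centre of its underside, z up its axis. Grip it round the body.
- sample_pot: tall pale pot with a pale, clear screw lid (fixed on), 69 mm tall, about 0.15 kg: body 40 mm in diameter up to 48 mm, lid 46 mm in diameter from 48 to 68 mm. Origin in the centre of its underside, z up. Grip lid or body with the lightest grip that holds: at a total contact force of 80 N (both fingers added, so 40 N of grip), or a knock of that size, it cracks and the run fails.
- grease_pot: bystander, must stay where it stands (the sample pot and this one stand on a flat wooden board whose top is 22 mm above the bench): low red pot with an off-white lid, 49 mm in diameter, 41 mm tall; origin in the centre of its underside
- black_pot: bystander, must stay where it stands: plain black rubber pot, 48 mm in diameter, 47 mm tall; origin in the centre of its underside
Things that resemble listed ones, but are neither listed nor needed, are in the scene too. Leave any blue or purple look-alike of the sample_pot alone. Several things have the shape of the check_weight; the one meant has the colours described above.

How it is judged:
By the outcome, as a careful person would: the job done as asked, in the order asked, and still so for the second after the job is handed in, with the robot touching nothing.
It also fails if it takes over 61 s, if anything falls off the work surface, if the arm or the gripper's body presses on something with over 40 N, if the wrist force passes 120 N, or if a joint passes its speed limit or range.

## Robot

A 7-joint arm with a two-finger parallel gripper is mounted at the origin on a cart in front of the work surface, level with it; the furniture and walls round the work are solid. World frame = base frame: x ahead of the robot, y to its left, z up, the work surface at z = 0. Lengths are in mm, angles in degrees, forces in N, time in s.
With the tool pointing down it reaches from about 400 to 850 mm from the base axis. Payload 10.4 kg.
Tool frame: the origin (TCP) lies at the centre of the arm's flange, where the gripper is bolted on; the fingertips stand 182 mm ahead of it and the grasp point (between the pads) lies 164 mm ahead of it (grip_point_offset is the distance from the TCP to the grasp point, in mm); z points along the fingers, y is the direction in which the jaws open and shut (so a half turn about z gives the same grasp; the last joint's range is limited). The gripper opens to 87 mm and grips with 3 to 60 N. Pads are 19 mm wide; open, the fingers measure 117 mm over their backs; the gripper's body (75 mm by 190 mm) begins 51 mm behind the grasp point.
Start: joints at [62.017, 19.034, -3.707, 83.658, 1.238, 77.344, -5.071], TCP at [280.725, -558.414, 404.776] pointing down, gripper open.
Joint ranges: [-148.97, 148.97], [-28.65, 121.19], [-84.17, 76.75], [9.2, 138.47], [-72.65, 252.65], [3.7, 117.97], [-149.18, 149.18]. Speed limits (degrees/s): [127.2, 127.2, 159.86, 159.86, 180, 180, 180].

## Interface

Orientations are given as [roll, pitch, yaw] about the fixed x, y, z axes, in that order (R = Rz(yaw) Ry(pitch) Rx(roll)).
In Python, from cell import observe, get_image, job_done, grip_point_offset gives the robot as it stands. The module is installed in compiled form; this text tells all that it offers.
- The arm moves only by the tool play_rows, never from a script. Its argument "commands" is a list that holds one entry, the list of rows, each a list of 7 numbers: the shift along the world's x, y, z in mm, then the turn, a rotation vector about the world's x, y, z in rad, then the closure in counts, from 0 (fully open) to 255 (shut). A call has 1 to 12 rows; each row shifts and turns the pose as measured when the row begins; what a row does not reach is not made up. A row lasts 1/8 s, in which the tool goes at most 62.5 mm and 10.7 degrees, less where a joint would pass 70% of its speed; a pose out of reach is approached as far as the arm can. A call is refused whole if a number of a shift passes 62.5 or a number of a turn 0.188, either way. A call with a gripper value outside its range is refused whole. The fingers move at their own pace and stop on an object; "force" is the grip in N (left out, the last holds). Time passes only in rows, so rows that do not move let the fingers close. It gives the time, the measured TCP pose, the force and the opening at its end, in the units of the state.
- observe(): the state, without advancing time (a new reading comes with each control period).
- get_image(name): name is "scene" or "side" or "wrist"; returns a dict with "img" (384x512x3 uint8, blue, green, red), "intrinsics" (3x3 intrinsics, pixels), "k1" (the pictures are not rectified: a ray, as slopes to the right and down, at radius r is drawn at 1 + k1 r^2 times it, then the intrinsics apply), "extrinsics" (4x4, takes a point from world to camera coordinates). Camera axes: x right, y down, z forward; pixel columns grow to the right and rows downward; lengths in mm; the calibration is good to about 2 mm. A picture is of the moment at which its call begins. There is no depth.
- job_done(): hands the job in, once; it reports no verdict.
The state is a dict: "time": time; "joints": joint angles; "joint_velocities": joint speeds; "tau": joint torques, N m; "ee_pos": TCP position; "tool_rot": TCP orientation; "wrist_force": force on the tool from outside, world axes, zero at the start; "wrist_torque": the same for the moment, N m; "finger_gap": opening from 0.0 (shut) to 1.0 (fully open).
Only numpy, scipy, OpenCV 4.12 (cv2) and the standard library are available. Lean on these libraries where they do the work, as an engineer would, in place of code of your own. Each camera call takes 0.05 s, during which the arm holds its last target.

## Working session

There is one attempt and no reset: what is moved stays moved. The work goes in short steps, Python scripts to look and compute and a tool call to move; the robot and the scene stay as the last step left them, time stands still between calls to the robot, and variables do not carry over. Pictures are saved under pics/ and viewed, and the job is handed in when it is done.

Besides the shell and the picture viewer there is one more tool, called after "Request:" in YAML: its name, and indented under it one key for each argument. play_rows: Moves the arm, as the interface text tells. Its arguments: {"type":"object","properties":{"commands":{"type":"array"},"force":{"type":"number"}},"required":["commands"]}

```bash
mkdir -p pics
python3 - <<'E'
from cell import *
import cv2,numpy as np
s=observe()
print(s, grip_point_offset if not callable(grip_point_offset) else grip_point_offset())
for n in ["scene","side","wrist"]:
    d=get_image(n); cv2.imwrite(f"pics/{n}0.png",cv2.resize(d["img"],(800,600),interpolation=cv2.INTER_CUBIC)); cv2.imwrite(f"pics/{n}0_raw.png",d["img"])
    print(n,d["intrinsics"],d["k1"],d["extrinsics"])
E
```

```text
{'time': 0.0, 'joints': array([62.01768403, 19.07364643, -3.70725085, 83.7071067 ,  1.23732441,
       77.34334497, -5.06944713]), 'joint_velocities': array([-0.14906925, -0.12438091, -0.00321368, -0.09478012, -0.00862453,
        0.09417125,  0.02940949]), 'tau': array([ 3.23271670e-04, -6.23258328e+01,  2.51080852e-02, -3.89888227e+01,
       -6.12036162e-02,  3.98581952e-02,  1.19532228e-04]), 'ee_pos': array([ 280.65065472, -558.29757221,  403.92635569]), 'tool_rot': array([-1.79915820e+02,  3.59408990e-03,  2.66900382e+01]), 'wrist_force': array([-0.00561038, -0.28712007, -0.43362872]), 'wrist_torque': array([ 0.00645688, -0.01965161,  0.01993202]), 'finger_gap': 1.000685861529233} 163.5
scene [[496.5867776    0.         249.31394926]
 [  0.         496.5867776  193.15913657]
 [  0.           0.           1.        ]] -0.09405385593866125 [[ 5.99745835e-01 -8.00062744e-01  1.43017155e-02 -5.73668555e+02]
 [-3.32305755e-01 -2.65283455e-01 -9.05095340e-01  2.91357808e+02]
 [ 7.27927069e-01  5.38074618e-01 -4.24968102e-01  1.01325341e+03]
 [ 0.00000000e+00  0.00000000e+00  0.000000
[... 170 characters left out ...]
8983118 [[ 9.82145861e-01 -1.88120936e-01 -1.44675835e-04 -6.08200648e+02]
 [-1.03743809e-01 -5.40986065e-01 -8.34608471e-01  6.52433234e+01]
 [ 1.56929060e-01  8.19722265e-01 -5.50843607e-01  1.57440289e+03]
 [ 0.00000000e+00  0.00000000e+00  0.00000000e+00  1.00000000e+00]]
wrist [[292.55805333   0.         256.3505248 ]
 [  0.         292.55805333 188.83782672]
 [  0.           0.           1.        ]] -0.041616732637648625 [[ 4.49874972e-01 -8.93091241e-01 -7.38179840e-04 -6.24176108e+02]
 [-8.66217302e-01 -4.36538758e-01  2.43107998e-01 -2.83443500e+01]
 [-2.17439868e-01 -1.08728780e-01 -9.69998947e-01  3.88330027e+02]
 [ 0.00000000e+00  0.00000000e+00  0.00000000e+00  1.00000000e+00]]
```

View pics/scene0.png

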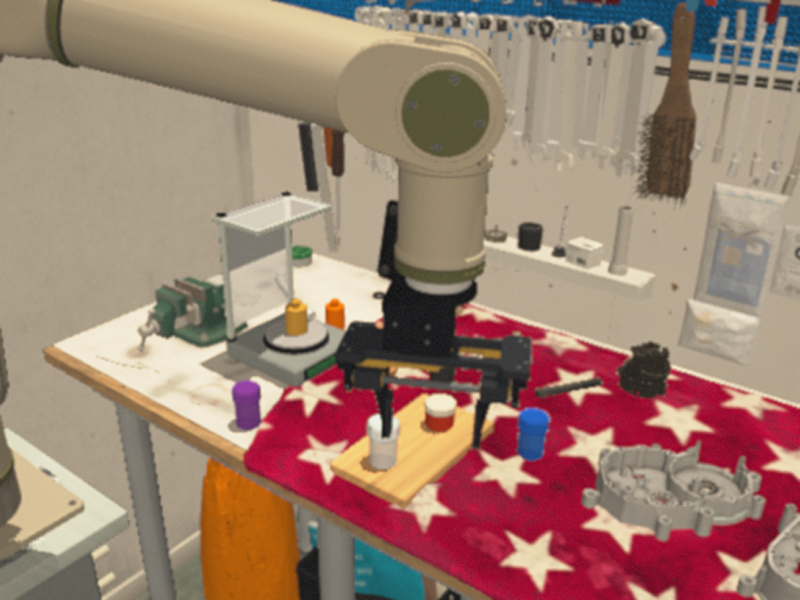

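View pics/side0.png

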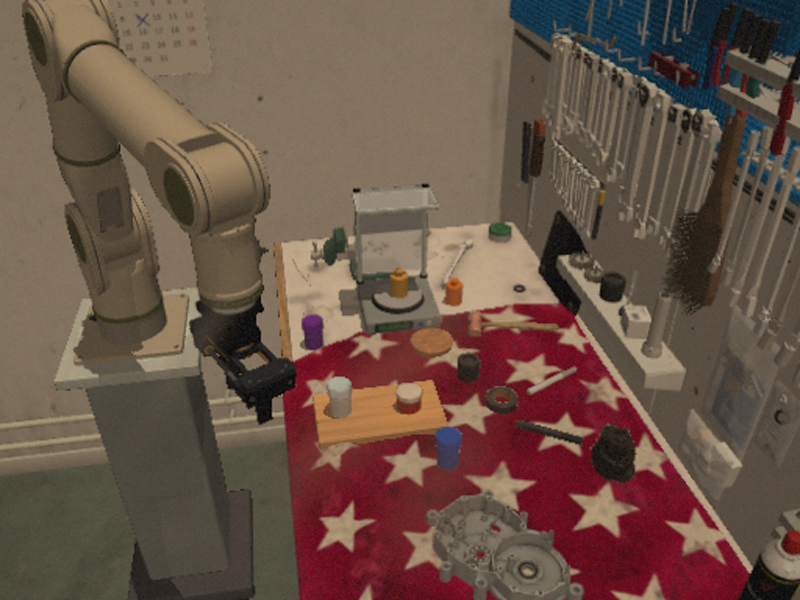

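View pics/wrist0.png

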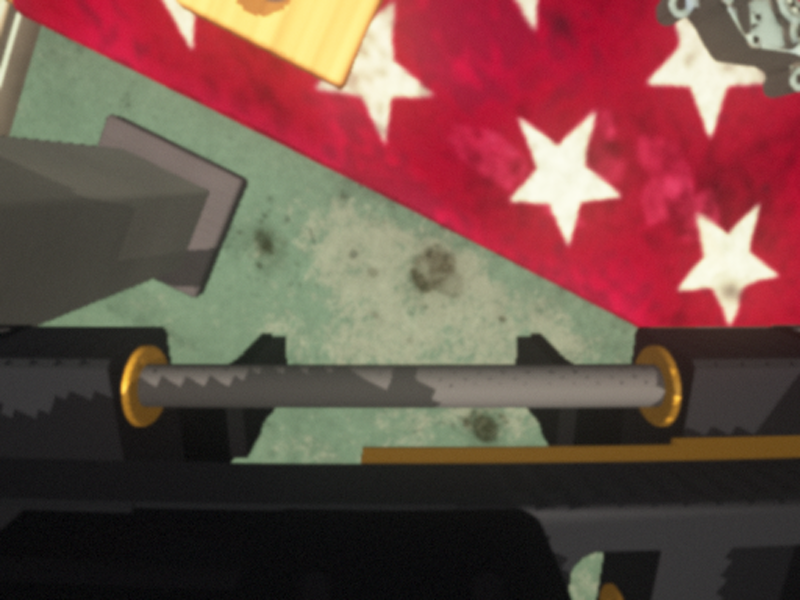

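```bash
cat > h.py <<'E'
import numpy as np,cv2,json
from cell import *
def crop(n,out,x0,y0,x1,y1,f):
    d=get_image(n); im=d["img"][y0:y1,x0:x1]
    im=cv2.resize(im,None,fx=f,fy=f,interpolation=cv2.INTER_CUBIC)
    for i in range(x0-x0%20+20,x1,20):
        cv2.putText(im,str(i),(int((i-x0)*f),8),0,.3,(0,255,0),1); cv2.line(im,(int((i-x0)*f),10),(int((i-x0)*f),14),(0,255,0),1)
    for i in range(y0-y0%20+20,y1,20):
        cv2.putText(im,str(i),(0,int((i-y0)*f)),0,.3,(0,255,0),1); cv2.line(im,(20,int((i-y0)*f)),(24,int((i-y0)*f)),(0,255,0),1)
    cv2.imwrite("pics/"+out,im)
def cam(n):
    d=get_image(n); return d["intrinsics"],d["k1"],d["extrinsics"]
def ray(c,u,v):
    K,k1,E=c
    xd=np.array([(u-K[0,2])/K[0,0],(v-K[1,2])/K[1,1]]); x=xd.copy()
    for _ in range(20): x=xd/(1+k1*(x@x))
    R=E[:3,:3]; o=-R.T@E[:3,3]; r=R.T@np.array([x[0],x[1],1]); return o,r/np.linalg.norm(r)
def onz(c,u,v,z):
    o,r=ray(c,u,v); return o+r*(z-o[2])/r[2]
def proj(c,P):
    K,k1,E=c; p=E[:3,:3]@np.asarray(P,float)+E[:3,3]; x=p[:2]/p[2]; x=x*(1+k1*(x@x)); return K[0,0]*x[0]+K[0,2],K[1,1]*x[1]+K[1,2]
def tri(obs):
    A=0;b=0
    for c,u,v in obs:
        o,r=ray(c,u,v); M=np.eye(3)-np.outer(r,r); A=A+M; b=b+M@o
    return np.linalg.solve(A,b)
E
python3 - <<'E'
from h import *
crop("side","s1.png",175,110,325,230,5.3)
crop("side","s2.png",190,220,300,300,7)
crop("scene","c1.png",140,110,240,250,4.2)
crop("scene","c2.png",200,235,320,325,6.5)
E
```

```text
(no output)
```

View pics/s1.png

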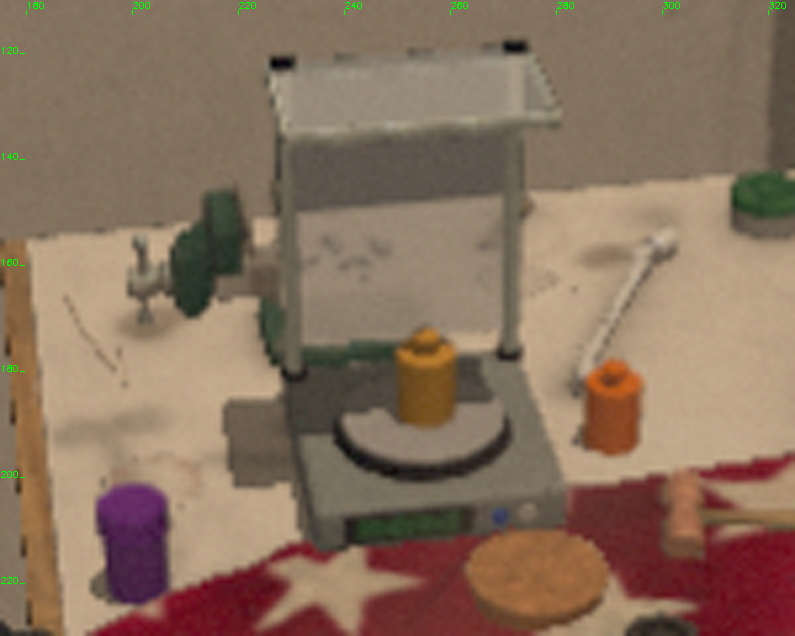

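View pics/s2.png

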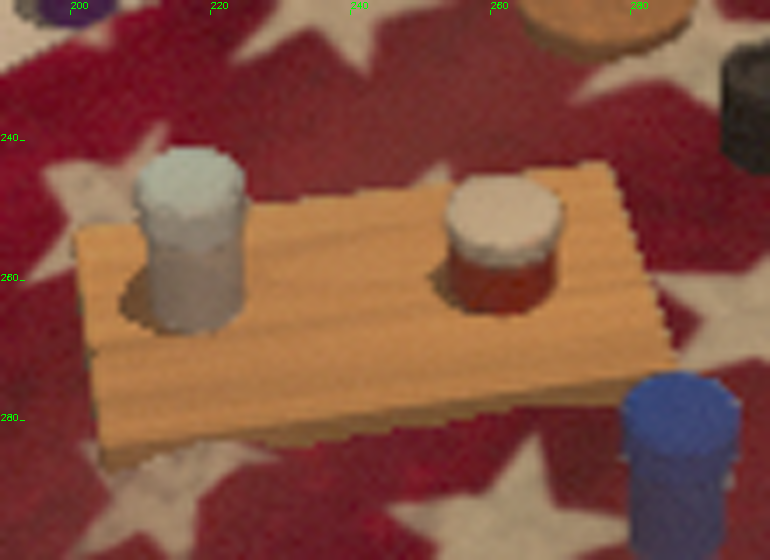

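View pics/c1.png

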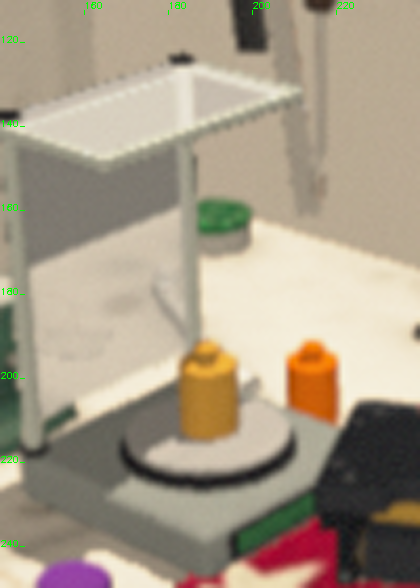

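View pics/c2.png

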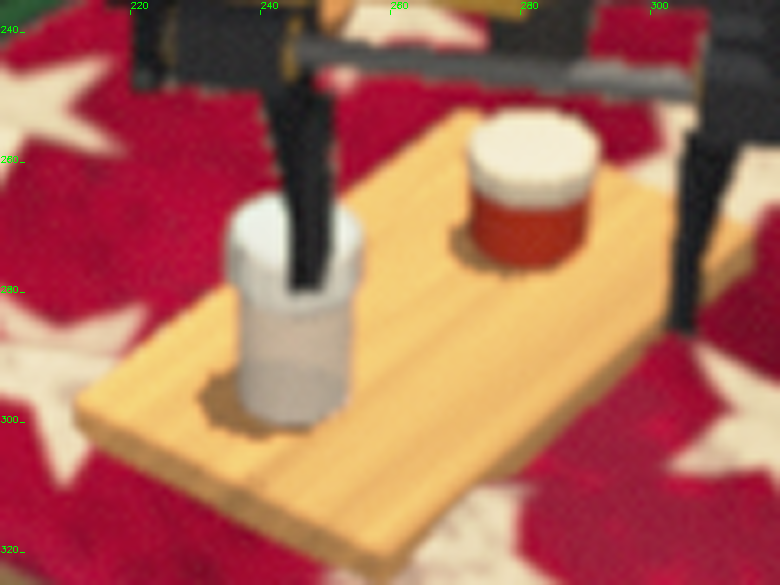

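```bash
cat >> h.py <<'E'
from scipy.optimize import least_squares
T=np.linspace(0,2*np.pi,181)
def circ(c,x,y,z,r):
    return np.array([proj(c,[x+r*np.cos(t),y+r*np.sin(t),z]) for t in T])
E
python3 - <<'E'
from h import *
S=cam("side");C=cam("scene")
ps=lambda x,y:(175+x/5.3,110+y/5.3); pc=lambda x,y:(140+x/4.2,110+y/4.2)
q2=lambda x,y:(190+x/7,220+y/7); qc=lambda x,y:(200+x/6.5,235+y/6.5)
# canopy front rail ends etc.
def fit(obs,x0,name):
    # obs: list cam, dz, r, kind, value
    def f(p):
        out=[]
        for c,dz,r,k,val in obs:
            a=circ(c,p[0],p[1],p[2]+dz,r) 
            out.append({'L':a[:,0].min(),'R':a[:,0].max(),'T':a[:,1].min(),'B':a[:,1].max()}[k]-val)
        return out
    for free in (True,False):
        if free: r=least_squares(f,x0); p=r.x
        else:
            r=least_squares(lambda q:f([q[0],q[1],x0[2]]),x0[:2]); p=r.x
        print(name,np.round(p,1),np.round(r.fun,1))
fit([(S,25,20,'L',ps(397,0)[0]),(S,25,20,'R',ps(456,0)[0]),(S,0,20,'B',ps(0,424)[1]),(S,62,9,'T',ps(0,328)[1]),
 (C,25,20,'L',pc(180,0)[0]),(C,25,20,'R',pc(238,0)[0]),(C,0,20,'B',pc(0,438)[1]),(C,62,9,'T',pc(0,340)[1])],[550,0,57],'weight')
fit([(S,0,55,'L',ps(335,0)[0]),(S,0,55,'R',ps(511,0)[0]),(S,-5,55,'B',ps(0,480)[1]),
 (C,0,55,'L',pc(121,0)[0]),(C,0,55,'R',pc(296,0)[0]),(C,-5,55,'B',pc(0,490)[1])],[550,0,57],'pan')
fit([(S,58,23,'L',q2(135,0)[0]),(S,58,23,'R',q2(245,0)[0]),(S,20,20,'L',q2(150,0)[0]),(S,20,20,'R',q2(244,0)[0]),(S,0,20,'B',q2(0,333)[1]),(S,68,23,'T',q2(0,147)[1]),
 (C,58,23,'L',qc(226,0)[0]),(C,58,23,'R',qc(362,0)[0]),(C,20,20,'L',qc(239,0)[0]),(C,20,20,'R',qc(352,0)[0]),(C,0,20,'B',qc(0,427)[1]),(C,68,23,'T',qc(0,193)[1])],[450,-300,22],'pot')
fit([(S,41,24,'L',q2(445,0)[0]),(S,41,24,'R',q2(563,0)[0]),(S,0,24,'B',q2(0,315)[1]),(S,41,24,'T',q2(0,174)[1]),
 (C,41,24,'L',qc(468,0)[0]),(C,41,24,'R',qc(600,0)[0]),(C,0,24,'B',qc(0,270)[1]),(C,41,24,'T',qc(0,107)[1])],[450,-300,22],'grease')
fit([(S,0,45,'L',ps(465,0)[0]),(S,0,45,'R',ps(608,0)[0]),(S,0,45,'T',ps(0,530)[1]),(S,-24,45,'B',ps(0,627)[1])],[600,-150,24],'mat')
# rail ends and scale corners
A=tri([(S,*ps(285,135)),(C,*pc(105,163))]);B=tri([(S,*ps(558,119)),(C,*pc(300,93))]);print('rail',A,B,(A+B)/2)
A2=tri([(S,*ps(282,63)),(C,*pc(8,116))]);B2=tri([(S,*ps(515,46)),(C,*pc(181,58))]);print('caps',A2,B2)
A=onz(S,*ps(315,517),43);B=onz(S,*ps(567,487),43);print('front top corners',A,B)
for n,u,v,z in [('purple',132,600,0),('orange',612,452,0)]: print(n,onz(S,*ps(u,v),z))
print('black',onz(S,299,240,24),'blue',onz(S,287,295,0))
E
```

```text
weight [606.8 -51.9  55.9] [-0.   0.1  0.3 -0.9 -0.2  0.3  0.8 -0.3]
weight [606.  -53.1] [-0.2 -0.   0.2 -1.  -0.1  0.4  0.7 -0.5]
pan [603.  -54.   45.1] [ 1.  -1.4 -0.5  1.5 -1.1  0.3]
pan [596.4 -64.3] [-0.5 -2.6 -1.5  2.3  0.  -1.5]
pot [ 432.2 -381.1   19.5] [ 0.1  0.4 -0.3 -0.   0.1 -0.8  0.3  0.2 -0.4  0.1  0.5  0.1]
pot [ 431.2 -382.5] [-0.3  0.  -0.6 -0.3 -0.2 -1.1  0.5  0.5 -0.2  0.3  0.1 -0.5]
grease [ 561.1 -393.6   21.9] [ 0.2 -0.2  0.2 -1.   0.2  0.   0.5  0.2]
grease [ 561.1 -393.6] [ 0.2 -0.2  0.2 -1.   0.2  0.   0.5  0.2]
mat [ 668.6 -121.4  -30.8] [ 0.9 -0.9 -1.1  1.1]
mat [ 651.  -191.8] [ 0.1 -0.1 -1.8  1.6]
rail [516.62237341 -60.62384924 272.92923094] [687.10175366 -67.65968066 273.15508121] [601.86206354 -64.14176495 273.04215607]
caps [528.15384413  36.68275782 277.70428558] [682.33010931  34.66598232 278.0530187 ]
front top corners [ 516.67922521 -143.35573594   43.        ] [ 682.60139736 -140.93820469   43.        ]
purple [ 396.09366057 -151.83965464    0.        ]
orange [ 7.39443767e+02 -4.50361435e+01  1.13686838e-13]
black [ 692.78420026 -328.55516684   24.        ] blue [ 605.60000904 -525.8429832     0.        ]
```

Request:
play_rows:
  commands:
    - [[30,25,0,0,0,0.18,0],[32,27,-5,0,0,0.18,0],[32,27,-10,0,0,0.18,0],[32,27,-10,0,0,0.18,0],[32,27,-10,0,0,0.18,0],[32,27,-10,0,0,0.18,0],[32,27,-10,0.18,0,0,0],[32,27,-10,0.18,0,0,0],[32,27,-10,0.18,0,0,0],[32,27,-10,0.18,0,0,0]]

```text
time: 1.7
ee_pos: [604.7, -283.3, 321.0]
tool_rot: [179.4, -42.1, 90.5]
wrist_force: [-0.4, 0.8, -0.9]
finger_gap: 1.002
```

Run:
```python
from h import *
print(np.round(observe()["joints"],1))
crop("scene","c3.png",130,110,290,230,5)
crop("side","s3.png",190,100,340,220,5.3)
crop("wrist","w3.png",0,0,512,384,1.5)
```

```text
[ 48.   39.1 -28.7  73.5 -20.9  88.5  26.4]
```

View pics/c3.png

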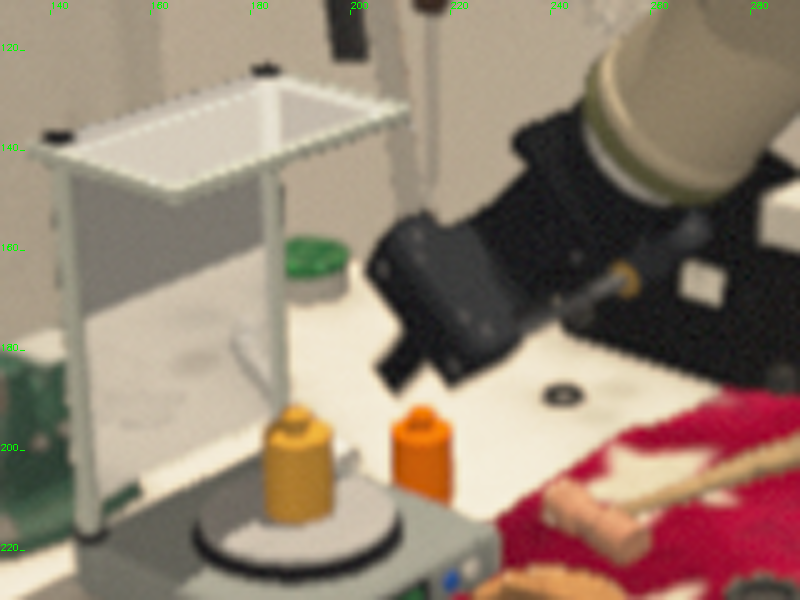

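View pics/w3.png

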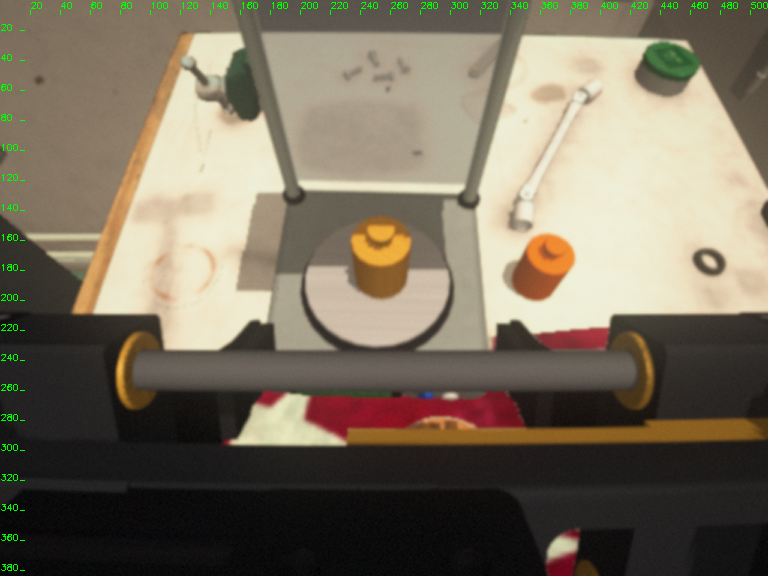

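View pics/s3.png

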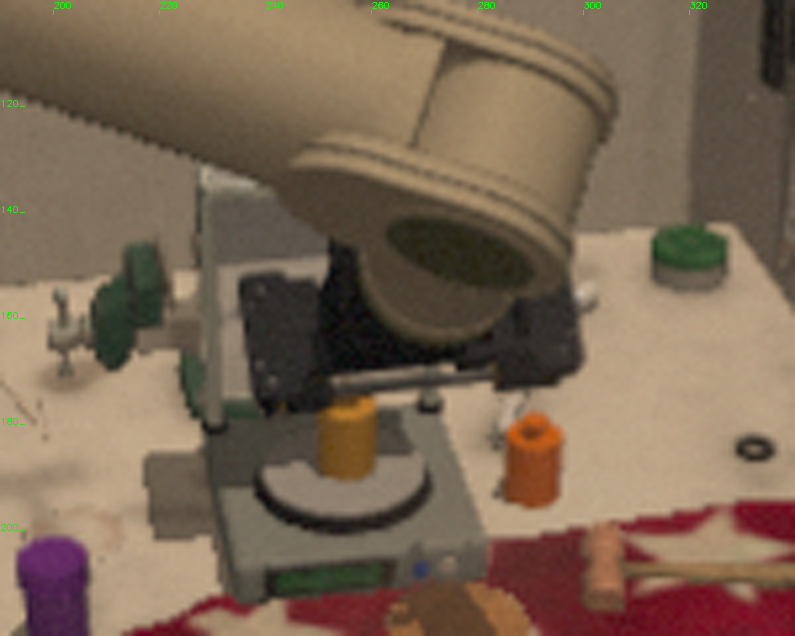

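Run:
```python
from h import *
crop("scene","c4.png",190,190,310,280,6.5)
W=cam("wrist")
w=lambda x,y:(x/1.5,y/1.5)
print('posts',onz(W,*w(293,200),43),onz(W,*w(468,203),43))
def fit(obs,x0,name,n):
    def f(q):
        p=np.r_[q,x0[len(q):]]; out=[]
        for c,dz,r,k,val in obs:
            a=circ(c,p[0],p[1],p[2]+dz,r) 
            out.append({'L':a[:,0].min(),'R':a[:,0].max(),'T':a[:,1].min(),'B':a[:,1].max()}[k]-val)
        return out
    r=least_squares(f,x0[:n]);print(name,np.round(r.x,1),np.round(r.fun,1))
fit([(W,50,20,'L',351/1.5),(W,50,20,'R',410/1.5),(W,0,20,'B',297/1.5),(W,62,9,'T',220/1.5)],[606,-53,57],'weight',2)
fit([(W,0,55,'L',303/1.5),(W,0,55,'R',453/1.5),(W,0,55,'B',347/1.5)],[606,-53,57],'pan',2)
```

```text
posts [525.52372818  21.39391356  43.        ] [678.35423011  19.5838461   43.        ]
weight [602.8 -61.2] [-0.7  0.7  1.9 -1.9]
pan [600.9 -62.9] [ 1.3 -1.3  0.2]
```

View pics/c4.png

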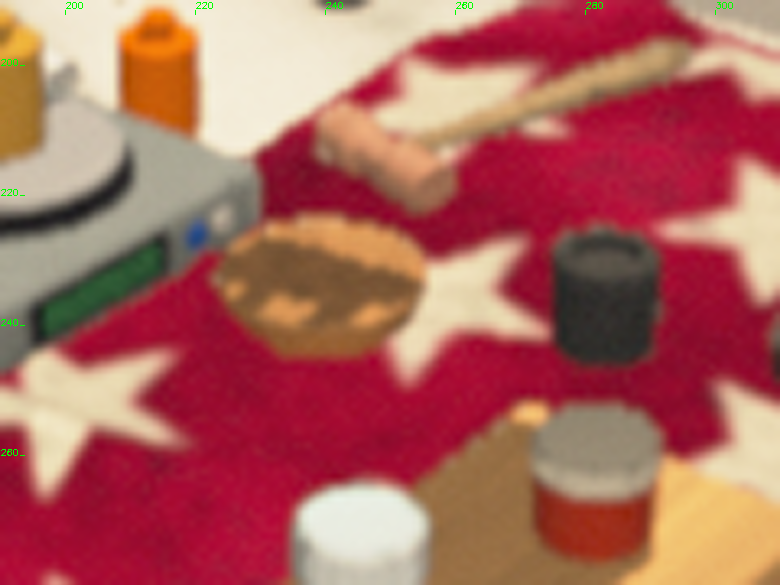

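```bash
cat >> h.py <<'E'
def fitcyl(obs,x0,name,n=3):
    def f(q):
        p=np.r_[q,x0[len(q):]]; out=[]; mem={}
        for c,dz,r,k,val in obs:
            a=circ(c,p[0],p[1],p[2]+dz,r)
            out.append({'L':a[:,0].min(),'R':a[:,0].max(),'T':a[:,1].min(),'B':a[:,1].max(),'c':a[:,0].mean()}[k]-val)
        return out
    r=least_squares(f,x0[:n]);print(name,np.round(r.x,1),np.round(r.fun,1)); return r.x
E
python3 - <<'E'
from h import *
from scipy.spatial.transform import Rotation as Ro
S=cam("side");C=cam("scene");W=cam("wrist")
st=observe(); R=Ro.from_euler('xyz',st["tool_rot"],degrees=True).as_matrix()
E=W[2]; cp=-E[:3,:3].T@E[:3,3]; print('cam in tool',R.T@(cp-st["ee_pos"])); print(np.round(E[:3,:3]@R,3))
ps=lambda x,y:(175+x/5.3,110+y/5.3); pc=lambda x,y:(140+x/4.2,110+y/4.2)
c4=lambda x,y:(190+x/6.5,190+y/6.5)
s3=lambda x,y:(190+x/5.3,100+y/5.3)
w=lambda x,y:(x/1.5,y/1.5)
for n,a,b,d in [('knob',(427,333),(209,345),(380,229)),('postL',(293,374),(34,447),(293,197)),('postR',(510,352),(None),(468,200))]:
    o=[(S,*ps(*a))]+([(C,*pc(*b))] if b else [])+[(W,*w(*d))]
    P=tri(o); print(n,P,[np.round(np.array(proj(c,P))-(u,v),1) for c,u,v in o]); 
    if b: P=tri(o[:2]); print('  2cam',P,np.round(np.array(proj(W,P))-o[2][1:],1))
    if a: print(' side onz43',onz(*o[0],43))
fitcyl([(W,50,20,'L',351/1.5),(W,50,20,'R',410/1.5),(W,0,20,'B',297/1.5),(W,62,9,'T',222/1.5)],[606,-53,57],'weight')
fitcyl([(S,0,45,'L',ps(465,0)[0]),(S,0,45,'R',ps(608,0)[0]),(S,0,45,'T',ps(0,530)[1]),(S,-24,45,'B',ps(0,627)[1]),
 (C,0,45,'L',c4(213,0)[0]),(C,0,45,'R',c4(425,0)[0]),(C,0,45,'T',c4(0,213)[1]),(C,-24,45,'B',c4(0,358)[1])],[650,-190,24.],'mat')
fitcyl([(S,0,45,'L',ps(465,0)[0]),(S,0,45,'R',ps(608,0)[0]),(S,0,45,'T',ps(0,530)[1]),(S,-24,45,'B',ps(0,627)[1]),
 (C,0,45,'L',c4(213,0)[0]),(C,0,45,'R',c4(425,0)[0]),(C,0,45,'T',c4(0,213)[1]),(C,-24,45,'B',c4(0,358)[1])],[650,-190,24.],'mat',2)
E
```

```text
cam in tool [66.15744745  0.89713709 21.38641369]
[[ 0.001  1.     0.   ]
 [-0.97   0.001 -0.244]
 [-0.244  0.     0.97 ]]
knob [603.26281719 -60.19563448 120.34393662] [array([-0.6,  0.2]), array([0.9, 0.3]), array([ 0.8, -2.4])]
  2cam [606.51789518 -54.0202291  117.63958447] [ 4.2 -6. ]
 side onz43 [629.49494626  67.03884088  43.        ]
postL [524.98376341  27.70702535  45.17943763] [array([-0.5, -0.1]), array([1.6, 1.1]), array([-0.3, -3.4])]
  2cam [527.83307383  36.10247793  42.20772657] [ 2.9 -6.9]
 side onz43 [527.10263455  30.08254187  43.        ]
postR [677.65024793  13.61404493  53.42978431] [array([-0.2,  0. ]), array([0.7, 0. ])]
 side onz43 [682.43234527  30.26919165  43.        ]
weight [602.8 -52.1  39.1] [ 0.7 -0.7  0.6 -0.5]
mat [ 650.9 -193.4   26.6] [ 0.2  0.  -2.1  1.3  0.1  0.  -0.4  1. ]
mat [ 652.8 -191. ] [ 0.6  0.3 -2.   1.4 -0.2 -0.3 -0.1  1.3]
```

```bash
cat >> h.py <<'E'
from scipy.spatial.transform import Rotation as Ro
def tool(p):
    st=observe(); R=Ro.from_euler('xyz',st["tool_rot"],degrees=True).as_matrix(); return st["ee_pos"]+R@np.array(p,float)
E
python3 - <<'E'
from h import *
S=cam("side");C=cam("scene");W=cam("wrist")
for z in (182,):
  for y in (-58,-44,44,58):
    for x in (-10,10):
      P=tool([x,y,z]); c=np.array(proj(C,P)); print(x,y,np.round(P,0),'c3',np.round((c-[130,110])*5),'s3',np.round((np.array(proj(S,P))-[190,100])*5.3),'w',np.round(np.array(proj(W,P))*1.5))
E
```

```text
-10 -58 [ 546. -171.  179.] c3 [383. 403.] s3 [285. 406.] w [237. 370.]
10 -58 [ 546. -156.  192.] c3 [360. 371.] s3 [280. 375.] w [233. 323.]
-10 -44 [ 560. -171.  179.] c3 [402. 393.] s3 [308. 404.] w [272. 370.]
10 -44 [ 560. -156.  192.] c3 [379. 362.] s3 [303. 372.] w [269. 323.]
-10 44 [ 648. -171.  179.] c3 [510. 338.] s3 [451. 388.] w [492. 370.]
10 44 [ 648. -156.  193.] c3 [488. 308.] s3 [446. 357.] w [496. 323.]
-10 58 [ 662. -171.  180.] c3 [527. 330.] s3 [473. 386.] w [527. 370.]
10 58 [ 662. -156.  193.] c3 [505. 300.] s3 [468. 355.] w [531. 323.]
```

Request:
play_rows:
  commands:
    - [[-1,10,-35,0,0,0,0],[-1,15,-35,0,0,0,0],[0,30,-35,0,0,0,0],[0,0,0,0,0,0,0]]

```text
time: 2.75
ee_pos: [600.4, -229.1, 216.0]
tool_rot: [179.2, -41.4, 90.6]
wrist_force: [-0.5, 1.1, 2.2]
finger_gap: 0.998
```

Run:
```python
from h import *
s=observe();print(s['ee_pos'],s['tool_rot'],tool([0,0,163.5]))
crop("wrist","w5.png",130,80,390,260,3)
crop("side","s5.png",190,130,310,220,6.5)
crop("scene","c5.png",140,150,260,240,6.5)
```

```text
[ 600.36939059 -229.08086826  215.98266172] [179.1634001  -41.41060608  90.56086052] [ 601.69801575 -120.92701867   93.37259046]
```

View pics/w5.png

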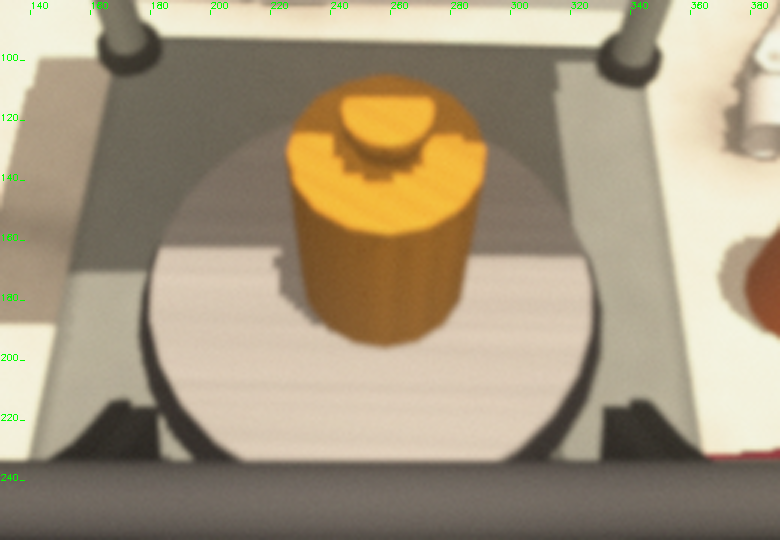

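View pics/c5.png

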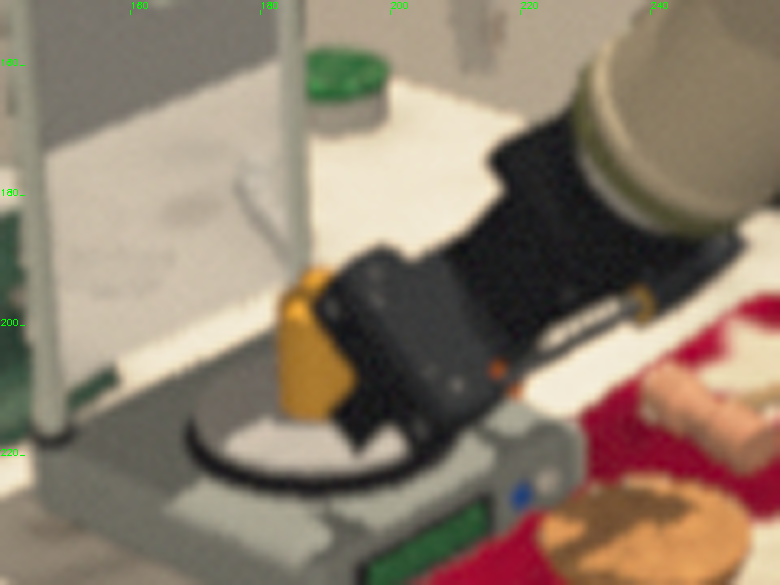

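View pics/s5.png

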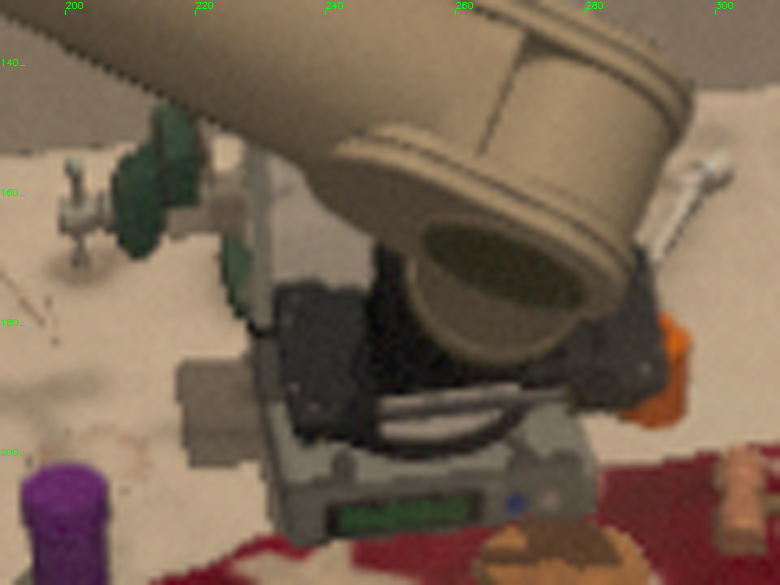

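Run:
```python
from h import *
W=cam("wrist")
X=lambda x:130+x/3
Y=lambda y:80+y/3
o=[(W,50,20,'L',X(287)),(W,50,20,'R',X(487)),(W,50,20,'T',Y(75)),(W,50,20,'B',Y(235)),(W,0,20,'B',Y(347)),(W,62,9,'L',X(342)),(W,62,9,'R',X(436))]
fitcyl(o,[603,-58,57.],'weight');fitcyl(o,[603,-58,57.],'weight',2)
# pan points: top-face points on ellipse: fit circle r55 to points
pts=[(148,320),(160,250),(590,250),(593,320),(562,405),(190,405),(240,458),(503,458),(285,127),(500,150)]
def f(q):
    r=[]
    for x,y in pts:
        P=onz(W,X(x),Y(y),q[2] if len(q)>2 else 57); r.append(np.hypot(P[0]-q[0],P[1]-q[1])-55)
    return r
for x0 in ([603,-58],[603,-58,57.]):
    r=least_squares(f,x0);print('pan',np.round(r.x,1),np.round(r.fun,1))
print('posts',onz(W,X(128),Y(62),43),onz(W,X(630),Y(70),43))
```

```text
weight [606.5 -57.2  56.1] [ 0.2 -0.1  0.1 -0.3  0.3 -0.2  0.1]
weight [606.5 -57.8] [ 0.   0.1 -0.2 -0.3  0.5 -0.3  0.3]
pan [604.3 -59.3] [ 1.1 -0.   1.3 -0.1 -0.  -0.9  0.  -0.6 -0.3 -1. ]
pan [604.3 -59.2  56.8] [ 1.1  0.   1.3 -0.1  0.  -0.9  0.1 -0.5 -0.2 -0.9]
posts [528.57816567  26.71756172  43.        ] [684.2983995   25.30960562  43.        ]
```

Request:
play_rows:
  commands:
    - [[5,15,0,0,0,0,0],[0,20,-2,0,0,0,0],[0,20,-2,0,0,0,0],[0,8,-1,0,0,0,0],[0,0,0,0,0,0,0]]
  force: 25

```text
time: 3.58
ee_pos: [607.2, -165.1, 216.2]
tool_rot: [178.5, -41.1, 90.7]
wrist_force: [0.6, -0.4, 0.4]
finger_gap: 0.998
```

Run:
```python
from h import *
s=observe();print(s['ee_pos'],s['tool_rot'],tool([0,0,163.5]),s['joints'])
crop("wrist","w6.png",130,80,390,260,3)
```

```text
[ 607.1773667  -165.13801197  216.23525204] [178.5479131 -41.1060345  90.7299645] [609.95125635 -57.63463961  93.07852074] [ 42.98517624  39.48721028 -30.95234392  87.79316103 -21.80918729
  69.98382983  26.27757378]
```

View pics/w6.png

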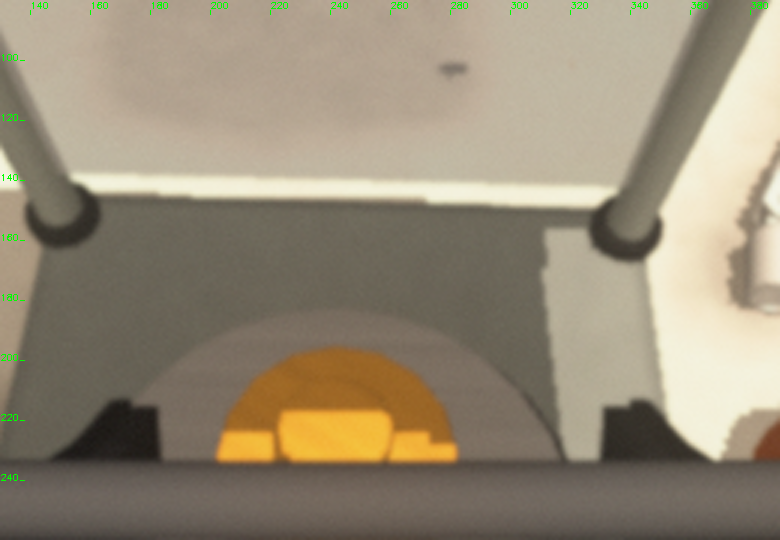

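```bash
cat >> h.py <<'E'
def rotfix(t):
    R=Ro.from_euler('xyz',observe()["tool_rot"],degrees=True); return np.round((Ro.from_euler('xyz',t,degrees=True)*R.inv()).as_rotvec(),3)
def gpfix(g,t):
    "TCP shift to bring grasp point to g at orientation t"
    R=Ro.from_euler('xyz',t,degrees=True).as_matrix(); return np.round(np.array(g)-R@[0,0,163.5]-observe()["ee_pos"],1)
E
python3 -c "
from h import *
print(rotfix([180,-42,90]),gpfix([606.5,-57.5,87.5],[180,-42,90]))"
```

```text
[0.016 0.019 0.005] [-0.7 -1.3 -7.2]
```

Request:
play_rows:
  commands:
    - [[-1,-1,-7,0.016,0.019,0.005,0],[0,0,-1,0,0,0,0]]

```text
time: 3.88
ee_pos: [606.0, -168.2, 207.4]
tool_rot: [-179.9, -42.0, 89.9]
wrist_force: [1.2, -0.5, 0.7]
finger_gap: 0.997
```

```bash
python3 -c "
from h import *
print(rotfix([180,-42,90]),gpfix([606.5,-57.5,87.5],[180,-42,90]),tool([0,0,163.5]))"
```

```text
[-0.001 -0.002  0.001] [0.5 1.3 1.6] [605.8969527  -58.70096322  86.0151697 ]
```

Request:
play_rows:
  commands:
    - [[0,0,0,0,0,0,60],[0,0,0,0,0,0,110],[0,0,0,0,0,0,130],[0,0,0,0,0,0,180],[0,0,0,0,0,0,255],[0,0,0,0,0,0,255]]
  force: 25

```text
time: 4.62
ee_pos: [605.8, -169.0, 207.2]
tool_rot: [-179.8, -42.0, 89.8]
wrist_force: [-1.3, -0.2, 0.2]
finger_gap: 0.454
```

Request:
play_rows:
  commands:
    - [[0,0,5,0,0,0,255],[0,0,12,0,0,0,255],[0,-10,12,0,0,0,255],[0,-30,5,0,0,0,255],[0,-40,0,0,0,0,255],[5,-40,0,0,0,0,255],[15,-15,0,0,0,0,255],[15,0,0,0,0,0,255]]

```text
time: 5.62
ee_pos: [639.6, -313.7, 248.0]
tool_rot: [-180.0, -41.6, 89.7]
wrist_force: [0.2, 1.3, -3.0]
finger_gap: 0.451
```

Run:
```python
from h import *
print(rotfix([180,-42,90]),gpfix([652,-195,110],[180,-42,90]),tool([0,0,163.5]))
crop("wrist","w7.png",0,0,512,384,1.5)
crop("side","s7.png",200,140,350,260,5.3)
crop("scene","c7.png",130,130,290,250,5)
```

```text
[ 0.006 -0.     0.006] [ 12.4   9.3 -16.5] [ 640.19267723 -205.09927762  125.76921476]
```

View pics/w7.png

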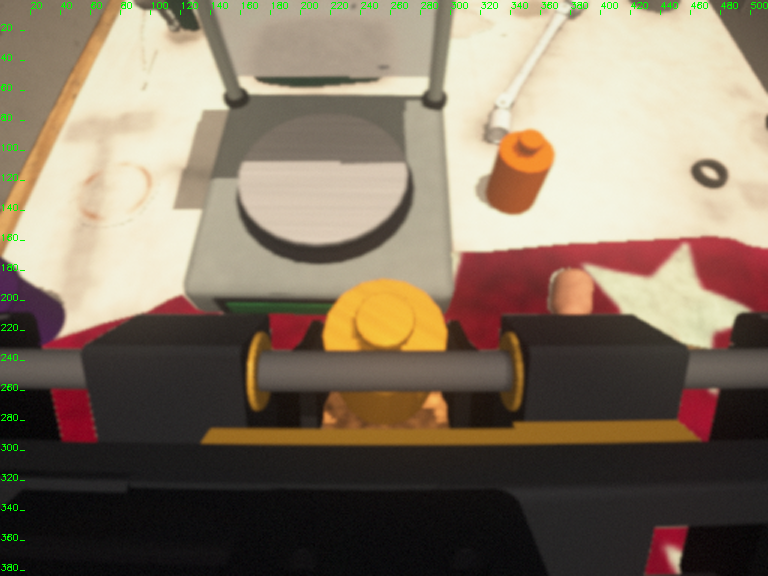

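View pics/c7.png

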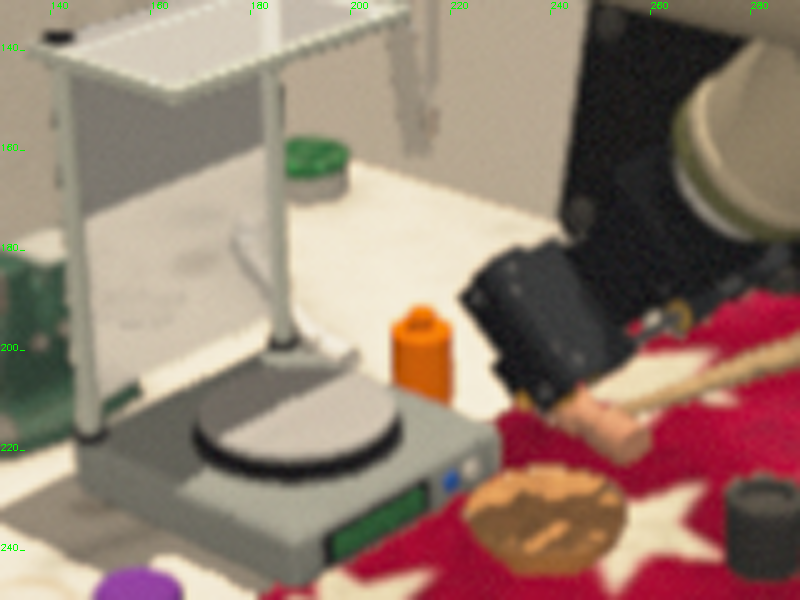

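View pics/s7.png

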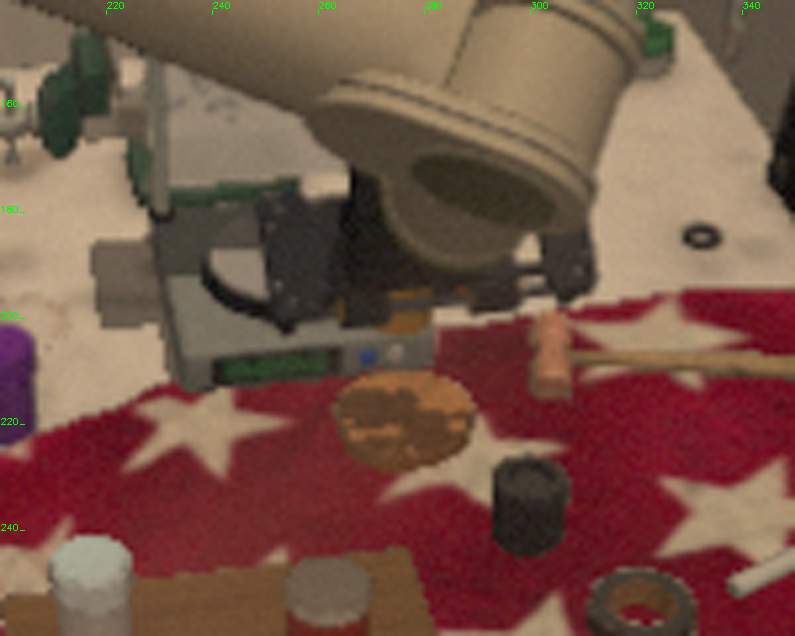

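Request:
play_rows:
  commands:
    - [[6,5,-15,0.006,0,0.006,255],[6,5,-20,0,0,0,255],[0,0,-20,0,0,0,255],[0,0,-8,0,0,0,255],[0,0,0,0,0,0,255]]

```text
time: 6.4
ee_pos: [651.0, -299.8, 178.7]
tool_rot: [-179.8, -42.1, 90.1]
wrist_force: [-0.0, -0.1, -3.4]
finger_gap: 0.452
```

Run:
```python
from h import *
print(rotfix([180,-42,90]),gpfix([652,-195,53.5],[180,-42,90]),tool([0,0,163.5]),observe()['wrist_force'])
crop("side","s8.png",230,170,340,240,7)
crop("scene","c8.png",190,170,300,260,6.5)
```

```text
[-0.003 -0.003 -0.005] [ 1.  -4.6 -3.7] [ 650.03990962 -190.09759561   57.51739521] [-0.01038818 -0.07135689 -3.37355943]
```

View pics/s8.png

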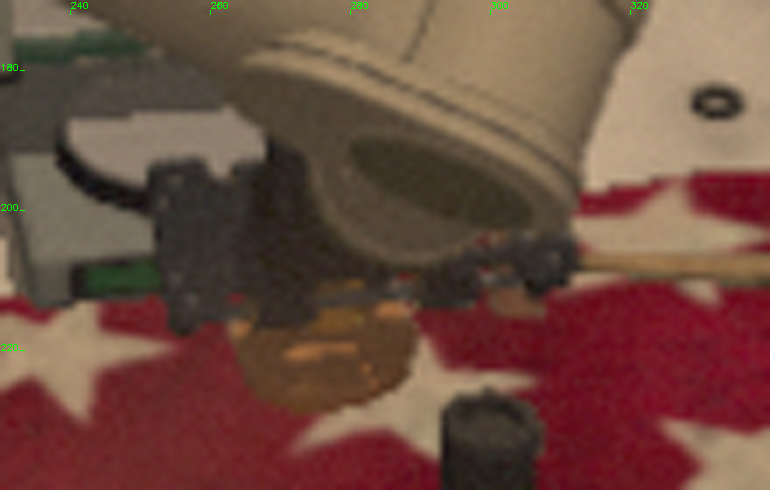

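View pics/c8.png

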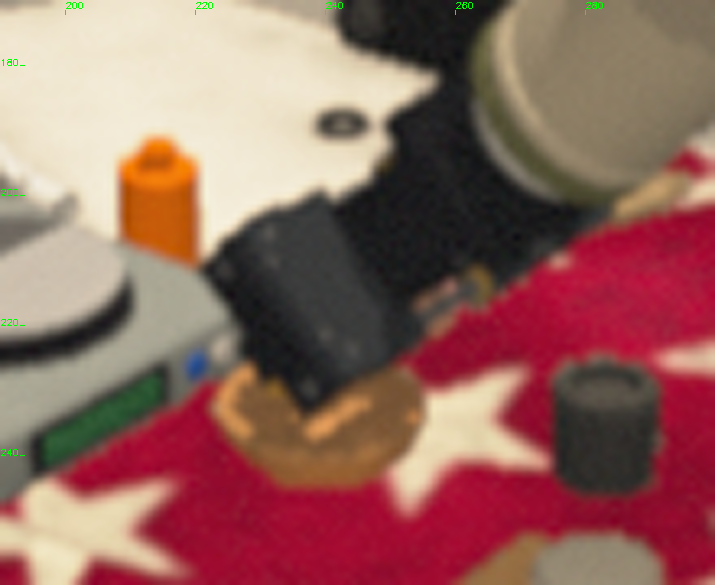

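Run:
```python
from h import *
S=cam("side");C=cam("scene")
for P in ([650,-190,26],[650,-190,78],[652,-195,24]):
    print(P,np.round((np.array(proj(S,P))-[230,170])*7),np.round((np.array(proj(C,P))-[190,170])*6.5))
```

```text
[650, -190, 26] [321. 317.] [312. 391.]
[650, -190, 78] [323. 228.] [312. 282.]
[652, -195, 24] [327. 326.] [324. 397.]
```

Request:
play_rows:
  commands:
    - [[1,-4,-1,0,0,0,255],[0,0,-2,0,0,0,255],[0,0,-1,0,0,0,255],[0,0,0,0,0,0,255]]

```text
time: 7.1
ee_pos: [652.8, -305.0, 177.9]
tool_rot: [179.9, -42.0, 90.3]
wrist_force: [0.3, -0.5, -3.5]
finger_gap: 0.452
```

Run:
```python
from h import *
print(rotfix([180,-42,90]),tool([0,0,163.5]),observe()['wrist_force'])
```

```text
[ 0.     0.001 -0.004] [ 652.51240527 -195.58102816   56.43430792] [ 0.28960524 -0.49288484 -3.46229919]
```

Request:
play_rows:
  commands:
    - [[0,0,-3,0,0,0,255],[0,0,-2,0,0,0,255]]

```text
time: 7.35
ee_pos: [652.9, -305.0, 174.0]
tool_rot: [179.9, -42.0, 90.4]
wrist_force: [-7.1, -2.6, 11.5]
finger_gap: 0.454
```

Request:
play_rows:
  commands:
    - [[0,0,0,0,0,0,120],[0,0,0,0,0,0,70],[0,0,0,0,0,0,40],[0,0,0,0,0,0,20]]

```text
time: 7.85
ee_pos: [653.4, -304.6, 174.8]
tool_rot: [179.7, -42.1, 90.5]
wrist_force: [0.3, 0.4, 0.3]
finger_gap: 0.785
```

Run:
```python
from h import *
print(rotfix([180,-42,90]),tool([0,0,163.5]),observe()['wrist_force'])
crop("side","s9.png",230,170,340,240,7)
crop("wrist","w9.png",100,100,400,320,2.6)
```

```text
[-0.002  0.003 -0.005] [ 653.25858712 -195.03294465   53.43934526] [0.28752238 0.4238564  0.34161718]
```

View pics/w9.png

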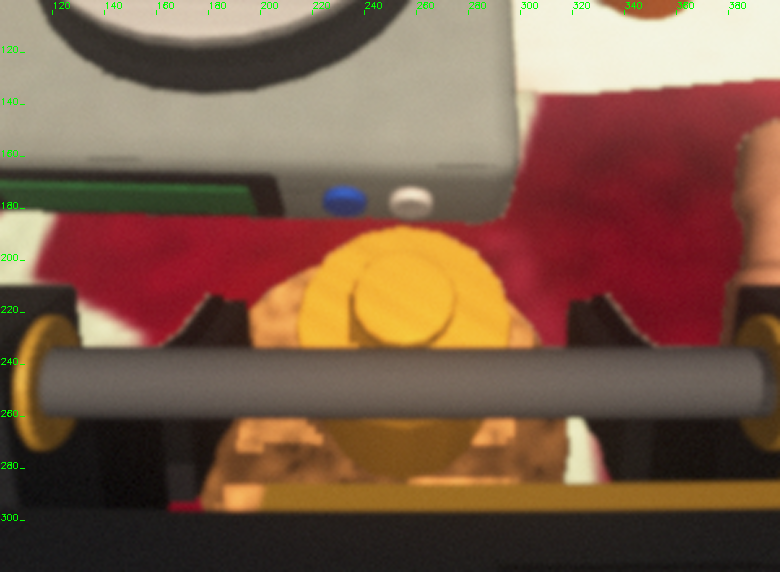

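Request:
play_rows:
  commands:
    - [[0,-15,18,0,0,0,0],[0,-25,28,0,0,0,0],[0,-20,30,0,0,0,0],[-25,-20,20,0,0,0,0],[-35,-32,0,0,0,0,0],[-40,-36,0,0,0,0,0],[-40,-36,0,0,0,0,0],[-40,-36,0,0,0,0,0],[-25,-20,0,0,0,0,0],[0,0,0,0,0,0,0]]

```text
time: 9.2
ee_pos: [440.7, -549.3, 273.7]
tool_rot: [179.8, -42.2, 90.5]
wrist_force: [0.3, 1.4, -0.1]
finger_gap: 1.001
```

Run:
```python
from h import *
print(rotfix([180,-42,90]),tool([0,0,163.5]),gpfix([431,-450,95],[180,-42,90]),observe()['wrist_force'],observe()['joints'])
crop("wrist","w10.png",0,0,512,384,1.5)
crop("side","s10.png",190,150,340,270,5.3)
```

```text
[-0.003  0.003 -0.007] [ 440.30125491 -439.58212987  152.49822349] [ -9.7 -10.1 -57.2] [ 0.33933145  1.36338512 -0.12056721] [ 64.2415891   49.4244815  -21.07549264  60.31952467 -12.44637047
 103.81419498  46.48256714]
```

View pics/w10.png

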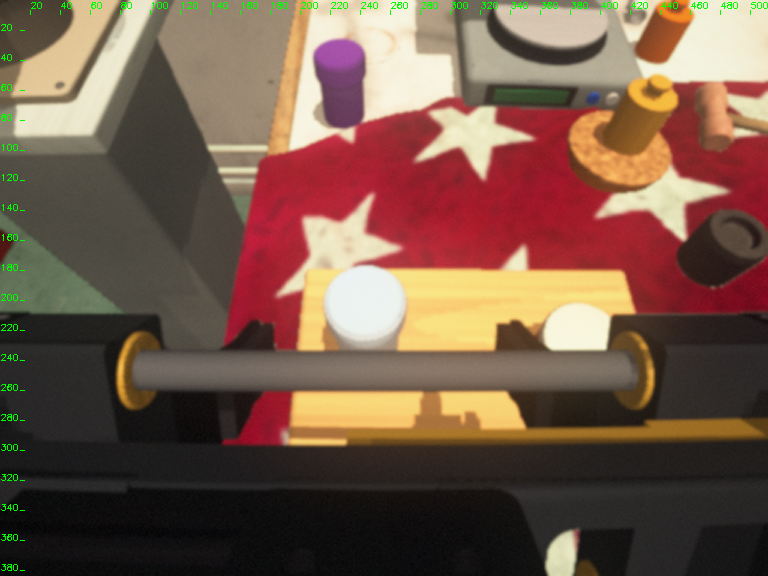

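View pics/s10.png

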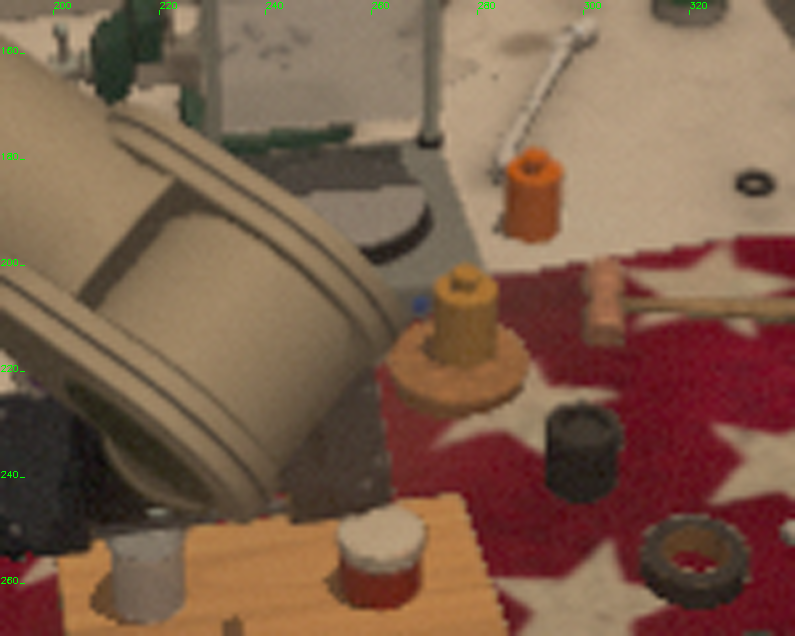

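Run:
```python
from h import *
W=cam("wrist")
o=[(W,68,23,'L',325/1.5),(W,68,23,'R',406/1.5),(W,68,23,'T',265/1.5)]
x=fitcyl(o,[431,-382,22.],'pot',2);fitcyl(o,[431,-382,22.],'pot')
print(gpfix([x[0],x[1]-65,95],[180,-42,90]))
```

```text
pot [ 433.3 -381.1] [-1.6  1.6 -0.2]
pot [ 432.7 -374.4   10.2] [0. 0. 0.]
[-11.   -9.4 -57.4]
```

Request:
play_rows:
  commands:
    - [[-4,-5,-12,0,0,0,0],[-4,-5,-18,0,0,0,0],[0,0,-18,0,0,-0.007,0],[0,0,-2,0,0,0,0]]

```text
time: 9.85
ee_pos: [438.2, -554.0, 219.0]
tool_rot: [179.6, -42.4, 90.8]
wrist_force: [0.5, 1.0, 1.2]
finger_gap: 1.002
```

Run:
```python
from h import *
print(rotfix([180,-42,90]),tool([0,0,163.5]),observe()['wrist_force'],observe()['joints'])
crop("wrist","w11.png",120,80,380,260,3)
```

```text
[-0.007  0.005 -0.009] [ 437.752616   -443.76939086   98.22807906] [0.51831927 0.99724092 1.20667911] [ 64.44039339  52.71418443 -20.58702683  61.4835226  -11.3330553
 100.15482961  48.70049495]
```

View pics/w11.png

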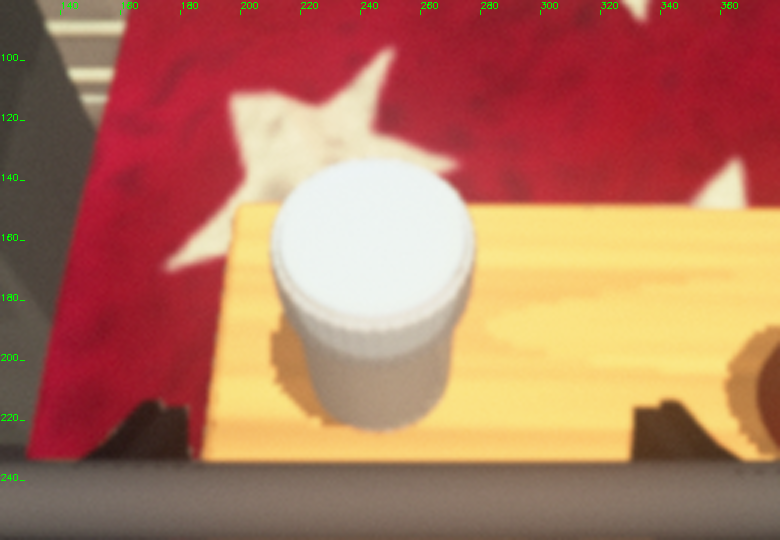

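Run:
```python
from h import *
W=cam("wrist")
X=lambda x:120+x/3
Y=lambda y:80+y/3
o=[(W,68,23,'L',X(273)),(W,68,23,'R',X(474)),(W,68,23,'T',Y(157)),(W,68,23,'B',Y(322)),(W,0,20,'B',Y(432))]
fitcyl(o,[431,-382,22.],'pot')
x=fitcyl(o,[431,-382,22.],'pot',2)
print(gpfix([x[0],x[1],80],[180,-42,90]))
```

```text
pot [ 430.2 -378.2   14.4] [-0.2  0.2 -0.2  1.  -1. ]
pot [ 430.6 -382.5] [-1.8  1.8 -2.4  1.3  0.5]
[ -7.8  62.4 -19.3]
```

Request:
play_rows:
  commands:
    - [[-8,8,-4,-0.007,0.005,-0.009,0],[0,18,-6,0,0,0,0],[0,18,-6,0,0,0,0],[0,14,-4,0,0,0,0],[0,0,0,0,0,0,0]]
  force: 10

```text
time: 10.58
ee_pos: [431.3, -495.3, 204.2]
tool_rot: [179.6, -41.7, 90.3]
wrist_force: [0.3, -0.6, 0.8]
finger_gap: 1.003
```

Run:
```python
from h import *
print(rotfix([180,-42,90]),gpfix([430.5,-381,78],[180,-42,90]),tool([0,0,163.5]),observe()['wrist_force'])
crop("wrist","w12.png",120,80,380,260,3)
crop("scene","c12.png",200,210,320,300,6.5)
```

```text
[ 0.006  0.005 -0.   ] [-0.8  4.9 -4.7] [ 431.99618943 -386.57485924   82.07556155] [ 0.29858529 -0.56210114  0.81576466]
```

View pics/w12.png

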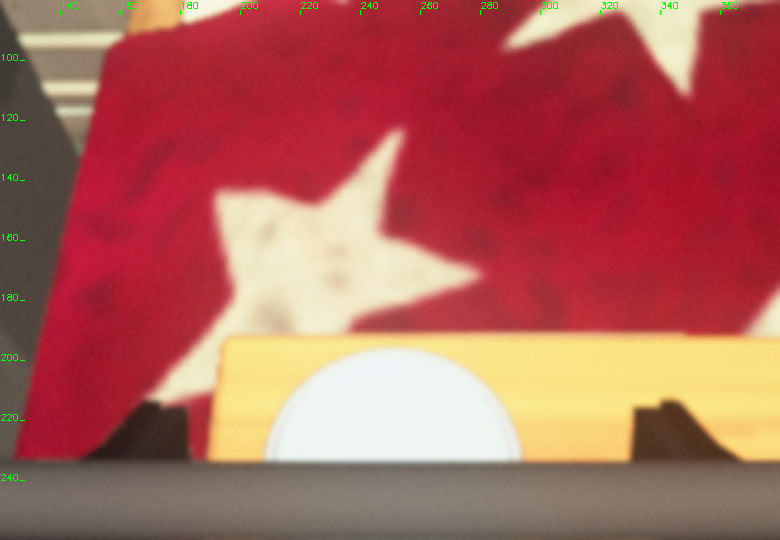

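View pics/c12.png

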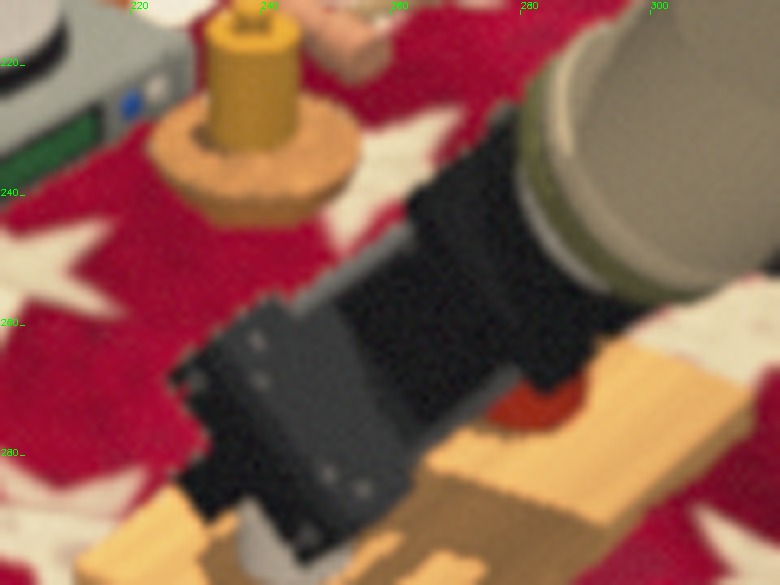

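Run:
```python
from h import *
W=cam("wrist")
o=[(W,68,23,'T',80+347/3),(W,68,0.01,'c',120+393/3)]
x=fitcyl(o,[431,-382,22.],'pot',2)
```

```text
pot [ 430.  -385.9] [ 0. -0.]
```

Request:
play_rows:
  commands:
    - [[-1.5,3,-5,0.006,0.005,0,0],[0,0,0,0,0,0,40],[0,0,0,0,0,0,80],[0,0,0,0,0,0,100]]
  force: 8

```text
time: 11.22
ee_pos: [428.9, -494.8, 198.7]
tool_rot: [180.0, -41.9, 89.8]
wrist_force: [-0.7, -1.0, 0.5]
finger_gap: 0.749
```

Request:
play_rows:
  commands:
    - [[0,0,0,0,0,0,112],[0,0,0,0,0,0,118],[0,0,0,0,0,0,124],[0,0,0,0,0,0,140],[0,0,0,0,0,0,160]]
  force: 8

```text
time: 11.85
ee_pos: [428.9, -494.9, 198.9]
tool_rot: [-180.0, -41.9, 89.8]
wrist_force: [0.6, 0.0, -1.2]
finger_gap: 0.523
```

Run:
```python
from h import *
print(rotfix([180,-42,90]),gpfix([430.5,-382,78],[180,-42,90]),tool([0,0,163.5]),observe()['wrist_force'],observe()['finger_gap']*87)
crop("wrist","w13.png",120,80,380,260,3)
```

```text
[ 0.001 -0.     0.003] [1.6 3.5 0.6] [ 429.17826059 -385.62984983   77.22097537] [ 0.58550275  0.04563446 -1.18321535] 45.475514024366355
```

View pics/w13.png

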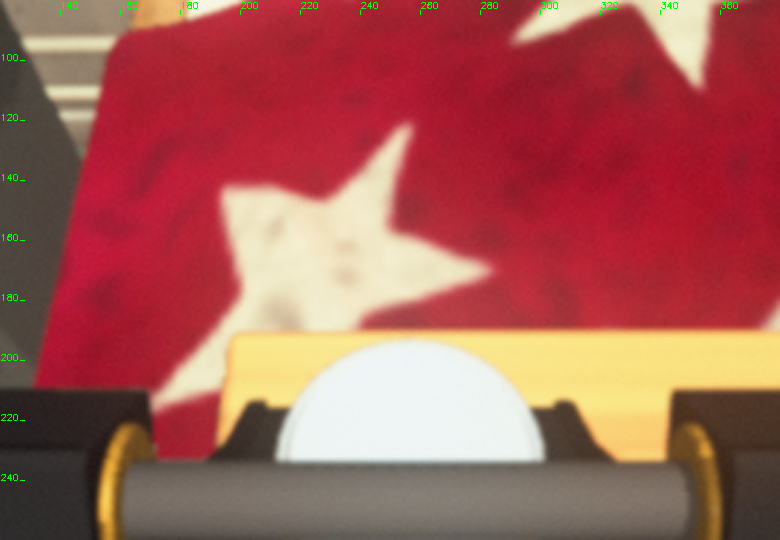

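Request:
play_rows:
  commands:
    - [[0,0,4,0,0,0,160],[0,0,8,0,0,0,160],[0,0,14,0,0,0,160],[0,0,18,0,0,0,160],[0,0,18,0,0,0,160],[5,5,12,0,0,0,160],[10,12,5,0,0,0,160]]

```text
time: 12.78
ee_pos: [444.0, -477.9, 284.4]
tool_rot: [179.9, -41.8, 89.7]
wrist_force: [0.2, 0.2, -2.2]
finger_gap: 0.521
```

Run:
```python
from h import *
print(rotfix([180,-42,90]),gpfix([604,-190,150],[180,-42,90]),tool([0,0,163.5]),observe()['wrist_force'],observe()['finger_gap']*87)
crop("scene","c14.png",180,180,320,290,5.5)
crop("side","s14.png",190,180,320,280,6)
```

```text
[0.004 0.001 0.005] [160.  178.5 -12.9] [ 444.6351535  -368.90336169  162.49946173] [ 0.18814428  0.24693277 -2.24008533] 45.316648321052604
```

View pics/c14.png

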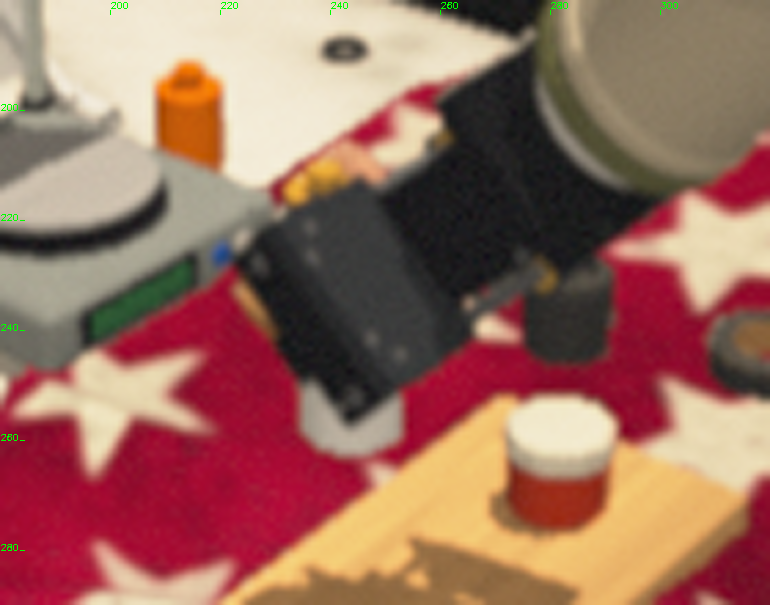

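View pics/s14.png

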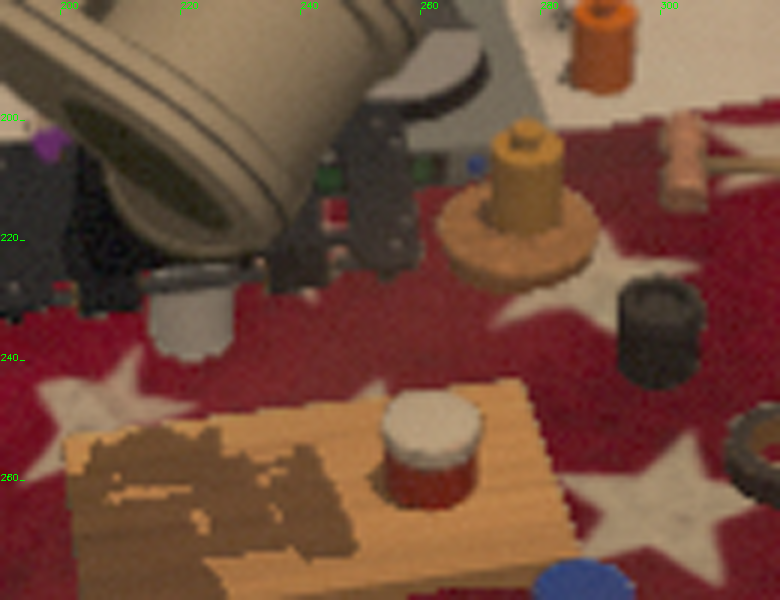

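Request:
play_rows:
  commands:
    - [[20,20,0,0.004,0,0.005,160],[28,30,0,0,0,0,160],[30,30,0,0,0,0,160],[28,30,0,0,0,0,160],[26,30,0,0,0,0,160],[18,25,-2,0,0,0,160],[5,10,0,0,0,0,160],[0,0,0,0,0,0,160]]

```text
time: 13.88
ee_pos: [606.8, -287.7, 276.8]
tool_rot: [-179.6, -42.6, 90.3]
wrist_force: [-0.7, -0.2, -1.2]
finger_gap: 0.525
```

Run:
```python
from h import *
print(rotfix([180,-42,90]),gpfix([604,-130,128],[180,-42,90]),tool([0,0,163.5]),observe()['wrist_force'],observe()['joints'])
crop("wrist","w15.png",80,0,390,240,2.5)
```

```text
[-0.01  -0.005 -0.01 ] [ -2.8  48.3 -27.3] [ 605.02630188 -177.11892263  156.357928  ] [-0.74664714 -0.15726411 -1.18896205] [ 47.89441354  42.29209966 -28.41866648  74.22561615 -19.62222721
  86.34553948  27.98625785]
```

View pics/w15.png

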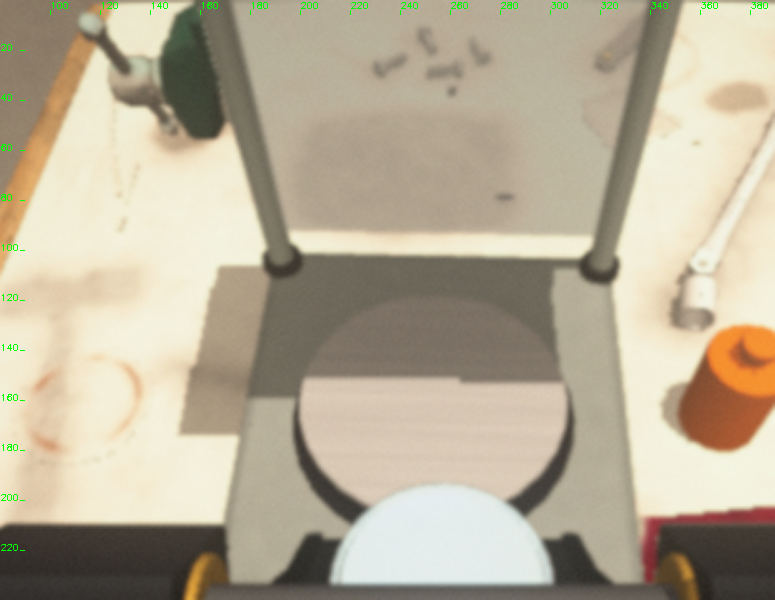

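Run:
```python
from h import *
W=cam("wrist")
X=lambda x:80+x/2.5
Y=lambda y:y/2.5
p=fitcyl([(W,0,55,'L',X(299)),(W,0,55,'R',X(570)),(W,0,55,'T',Y(296))],[604,-59,60.],'pan',2)
p=fitcyl([(W,0,55,'L',X(299)),(W,0,55,'R',X(570)),(W,0,55,'T',Y(296))],[604,-59,60.],'pan',3)
g=tool([0,0,163.5])
x=fitcyl([(W,0,23,'T',Y(483)),(W,0,.01,'c',X(441.5))],[g[0],g[1],g[2]+13],'lid',2); print(g,x-g[:2])
```

```text
pan [601.6 -58.7] [-0.4  0.4 -0.1]
pan [601.5 -57.3  58.4] [-0.  0. -0.]
lid [ 606.  -176.8] [ 0. -0.]
[ 604.6596313  -178.82116089  156.28440624] [1.31410859 2.01819106]
```

Request:
play_rows:
  commands:
    - [[-4,10,-3,-0.01,-0.005,-0.01,160],[0,16,-8,0,0,0,160],[0,16,-8,0,0,0,160],[0,10,-5,0,0,0,160],[0,0,0,0,0,0,160]]

```text
time: 14.6
ee_pos: [600.0, -238.9, 250.7]
tool_rot: [-179.8, -41.8, 89.4]
wrist_force: [0.1, 0.0, -1.2]
finger_gap: 0.527
```

Run:
```python
from h import *
print(rotfix([180,-42,90]),gpfix([602.5,-61,122],[180,-42,90]),tool([0,0,163.5]),observe()['wrist_force'])
crop("wrist","w16.png",80,0,390,240,2.5)
crop("side","s16.png",200,110,320,220,5)
crop("scene","c16.png",130,110,280,220,5.3)
```

```text
[ 0.003 -0.002  0.008] [ 2.5 68.5 -7.2] [ 600.62169722 -129.77971958  128.90794707] [ 0.1144664   0.02116131 -1.19588185]
```

View pics/w16.png

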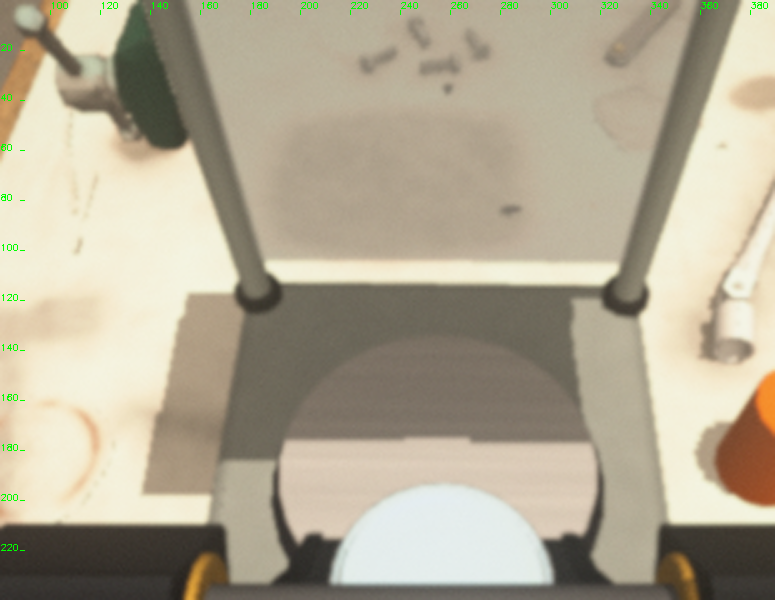

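View pics/c16.png

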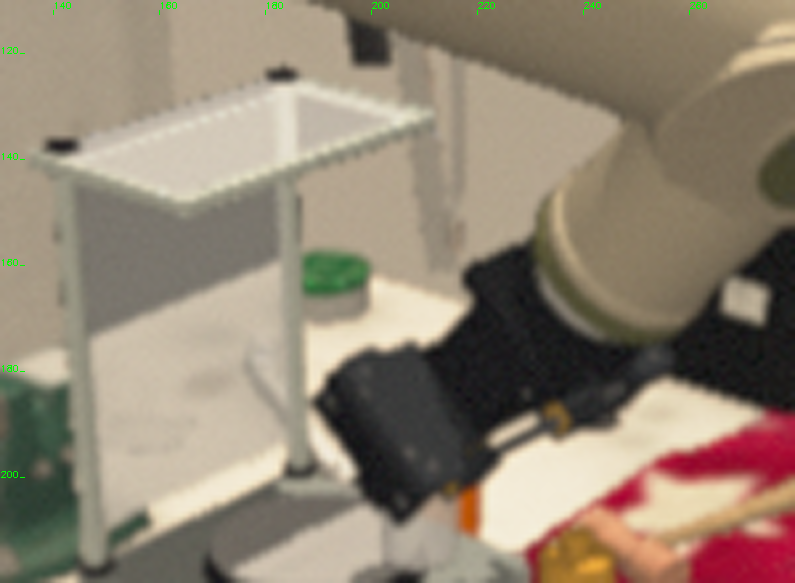

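View pics/s16.png

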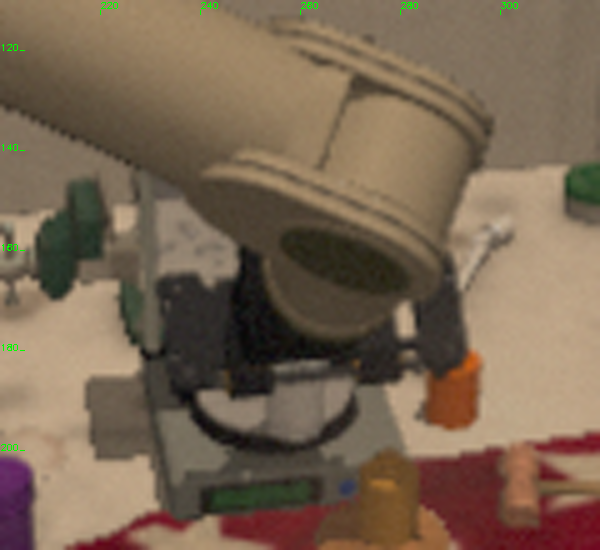

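Run:
```python
from h import *
W=cam("wrist");C=cam("scene")
X=lambda x:80+x/2.5
Y=lambda y:y/2.5
o=[(W,0,55,'L',X(278)),(W,0,55,'R',X(598)),(W,0,55,'T',Y(336))]
p=fitcyl(o,[604,-59,60.],'pan',2)
p=fitcyl(o,[604,-59,60.],'pan',3)
g=tool([0,0,163.5])
x=fitcyl([(W,0,23,'T',Y(483)),(W,0,.01,'c',X(441.5))],[g[0],g[1],g[2]+13],'lid',2); print(g,x-g[:2])
for y in(-40,0,40): print(np.round((np.array(proj(C,tool([80,y,20])))-[130,110])*5.3), np.round((np.array(proj(C,tool([80,y,0])))-[130,110])*5.3))
print(tool([80,0,0]))
```

```text
pan [601.7 -58.6] [-0.7  0.7 -0.2]
pan [601.7 -56.9  57.6] [ 0.  0. -0.]
lid [ 602.2 -130.4] [ 0. -0.]
[ 601.08502444 -131.60523062  129.45729893] [1.08910538 1.17404749]
[416. 195.] [438. 170.]
[473. 173.] [494. 148.]
[527. 152.] [549. 128.]
[ 600.79925533 -180.86098303  304.6886865 ]
```

Request:
play_rows:
  commands:
    - [[1,10,-3,0.003,-0.002,0.008,160],[0,16,-3,0,0,0,160],[0,16,-3,0,0,0,160],[0,14,-2,0,0,0,160],[0,8,0,0,0,0,160],[0,0,0,0,0,0,160]]

```text
time: 15.6
ee_pos: [601.1, -170.7, 239.9]
tool_rot: [179.9, -42.0, 90.1]
wrist_force: [0.5, -0.4, -1.6]
finger_gap: 0.525
```

Run:
```python
from h import *
print(rotfix([180,-42,90]),gpfix([602,-60,121],[180,-42,90]),tool([0,0,163.5]),observe()['wrist_force'])
crop("wrist","w17.png",80,0,390,240,2.5)
crop("scene","c17.png",130,110,280,220,5.3)
```

```text
[ 0.     0.001 -0.   ] [0.9 1.3 2.6] [601.27429851 -61.32121135 118.38846789] [ 0.48939666 -0.36342418 -1.63572473]
```

View pics/w17.png

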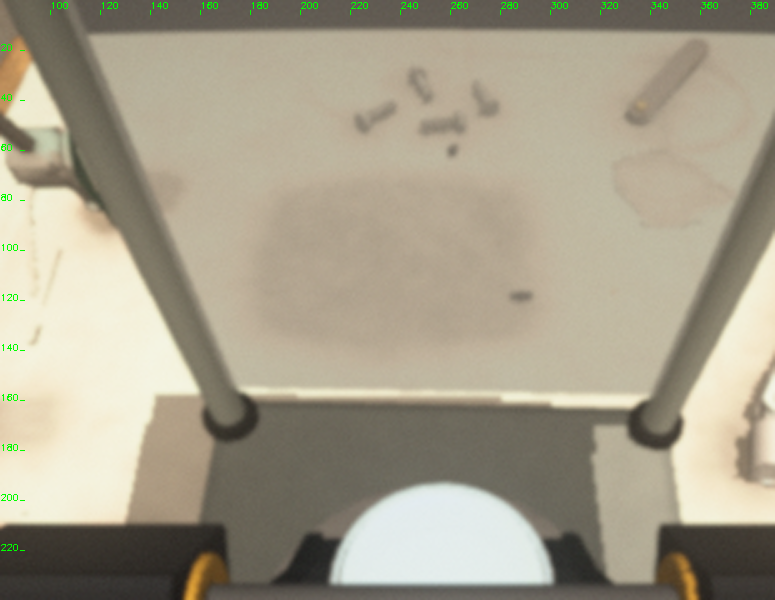

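View pics/c17.png

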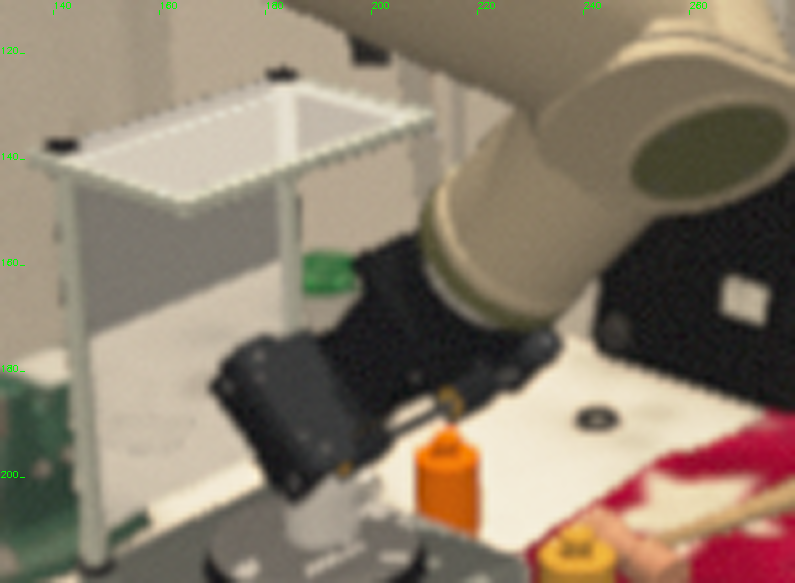

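Request:
play_rows:
  commands:
    - [[1,1,-2,0,0,0,160],[0,0,-2,0,0,0,160],[0,0,0,0,0,0,160]]

```text
time: 16.08
ee_pos: [602.3, -172.1, 235.7]
tool_rot: [179.9, -42.0, 89.9]
wrist_force: [0.0, 0.6, -0.2]
finger_gap: 0.527
```

Run:
```python
from h import *
for _ in range(2): print(tool([0,0,163.5]),observe()['wrist_force'])
```

```text
[602.80007732 -62.8212356  114.06485626] [ 0.01150829  0.64742995 -0.22557593]
[602.80007732 -62.8212356  114.06485626] [ 0.01150829  0.64742995 -0.22557593]
```

Request:
play_rows:
  commands:
    - [[0,1,-1.5,0,0,0,160],[0,0,0,0,0,0,160]]

```text
time: 16.32
ee_pos: [602.3, -171.5, 234.4]
tool_rot: [179.9, -41.9, 89.9]
wrist_force: [-1.1, -1.3, 2.2]
finger_gap: 0.527
```

Run:
```python
from h import *
for _ in range(2): print(tool([0,0,163.5]),observe()['wrist_force'])
crop("scene","c18.png",150,150,270,240,6.5)
```

```text
[602.87015858 -62.24780126 112.76933873] [-1.06989317 -1.26260514  2.16818266]
[602.87015858 -62.24780126 112.76933873] [-1.06989317 -1.26260514  2.16818266]
```

View pics/c18.png

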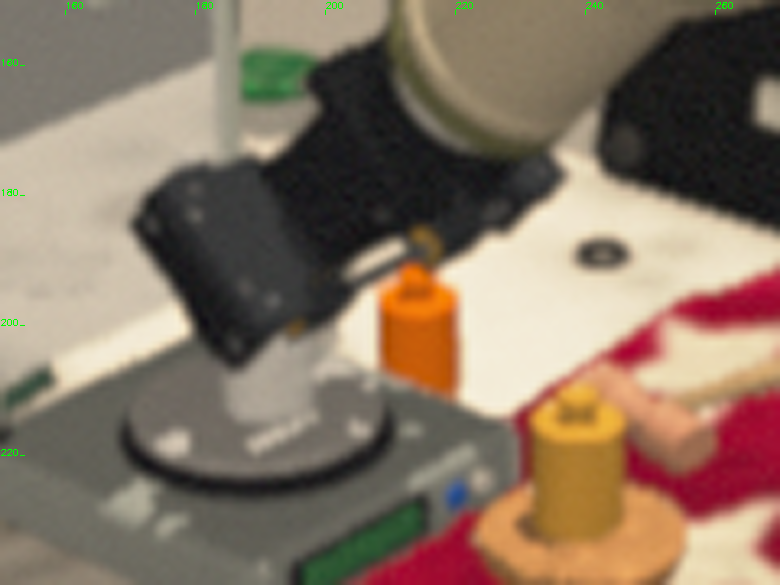

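Request:
play_rows:
  commands:
    - [[0,0,1,0,0,0,160],[0,0,0,0,0,0,130],[0,0,0,0,0,0,115],[0,0,0,0,0,0,105],[0,0,0,0,0,0,90],[0,0,0,0,0,0,60],[0,0,0,0,0,0,20],[0,0,0,0,0,0,0]]

```text
time: 17.38
ee_pos: [602.5, -171.4, 235.6]
tool_rot: [179.8, -41.9, 89.9]
wrist_force: [0.8, 0.2, 0.4]
finger_gap: 0.9
```

Run:
```python
from h import *
print(tool([0,0,163.5]),rotfix([180,-42,90]),observe()['wrist_force'])
crop("scene","c19.png",150,150,270,240,6.5)
crop("wrist","w19.png",80,0,390,240,2.5)
```

```text
[603.14525315 -62.08708982 114.03641227] [0.001 0.002 0.004] [0.82699029 0.23764572 0.4098317 ]
```

View pics/c19.png

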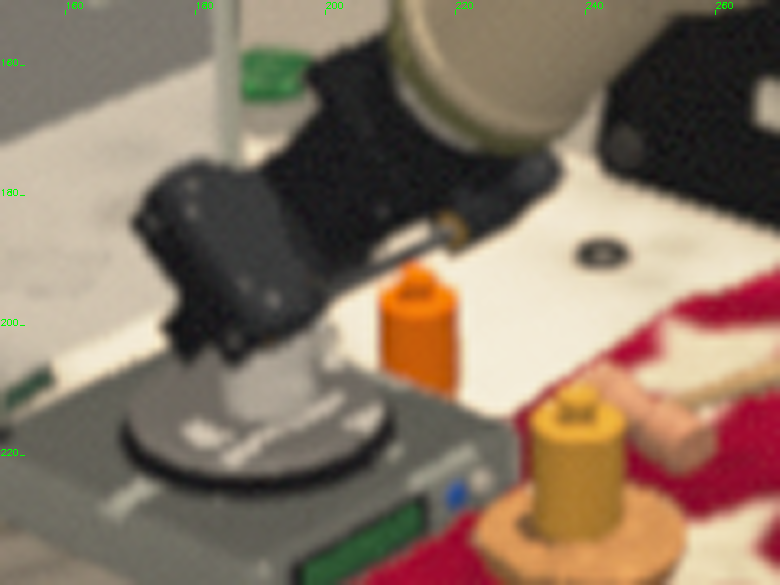

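View pics/w19.png

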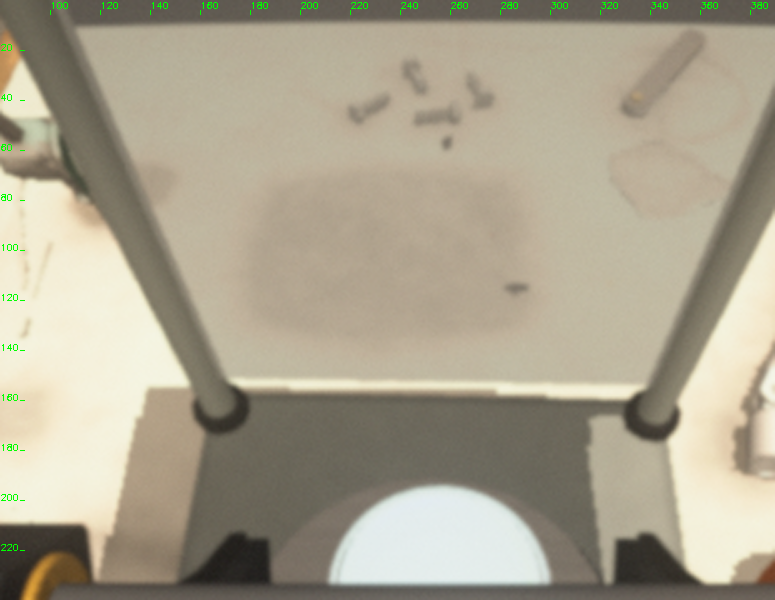

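Request:
play_rows:
  commands:
    - [[0,-12,4,0,0,0,0],[0,-20,8,0,0,0,0],[0,-25,12,0,0,0,0],[0,-30,20,0,0,0,0],[0,-35,20,0,0,0,0],[0,-40,20,0,0,0,0],[-20,-40,15,0,0,0,0],[-20,-30,10,0,0,0,0],[0,0,0,0,0,0,0]]

```text
time: 18.6
ee_pos: [557.9, -417.6, 350.2]
tool_rot: [179.9, -41.7, 89.6]
wrist_force: [0.1, -0.6, -0.2]
finger_gap: 0.998
```

Run:
```python
from h import *
print(tool([0,0,163.5]),observe()['wrist_force'])
crop("scene","c20.png",140,110,300,230,5)
crop("wrist","w20.png",0,0,512,384,1.5)
crop("side","s20.png",190,130,330,270,4.2)
```

```text
[ 558.9339554  -308.79685375  228.17922706] [ 0.14520824 -0.6413409  -0.23790992]
```

View pics/c20.png

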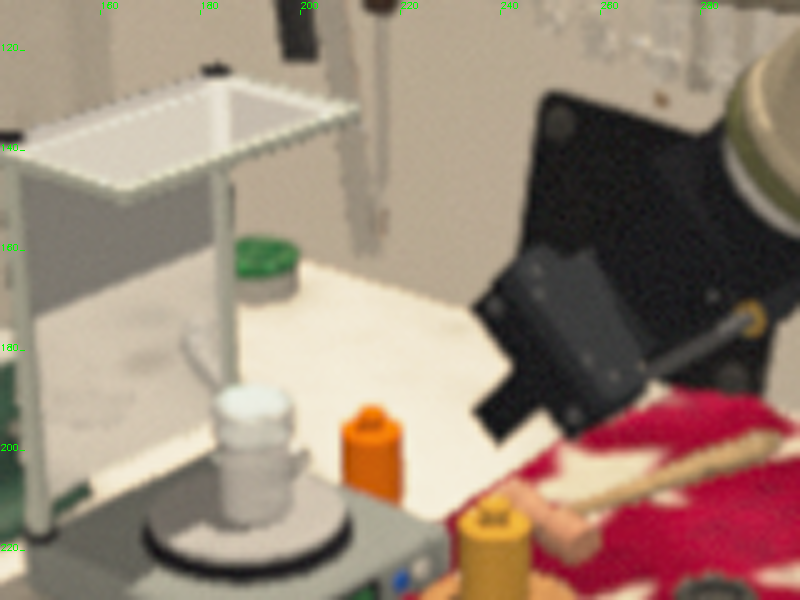

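View pics/w20.png

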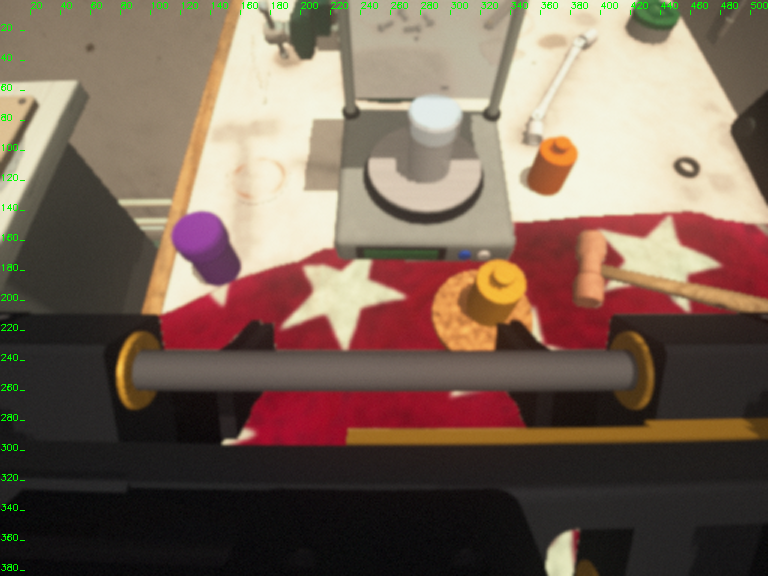

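View pics/s20.png

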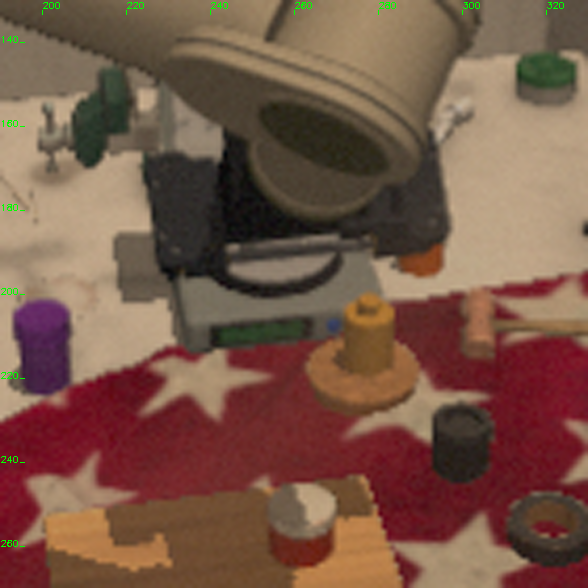

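Run:
```python
from h import *
crop("wrist","w21.png",215,50,345,160,6)
print(tool([0,0,0]))
```

```text
[ 560.59237446 -412.42114828  349.25165719]
```

View pics/w21.png

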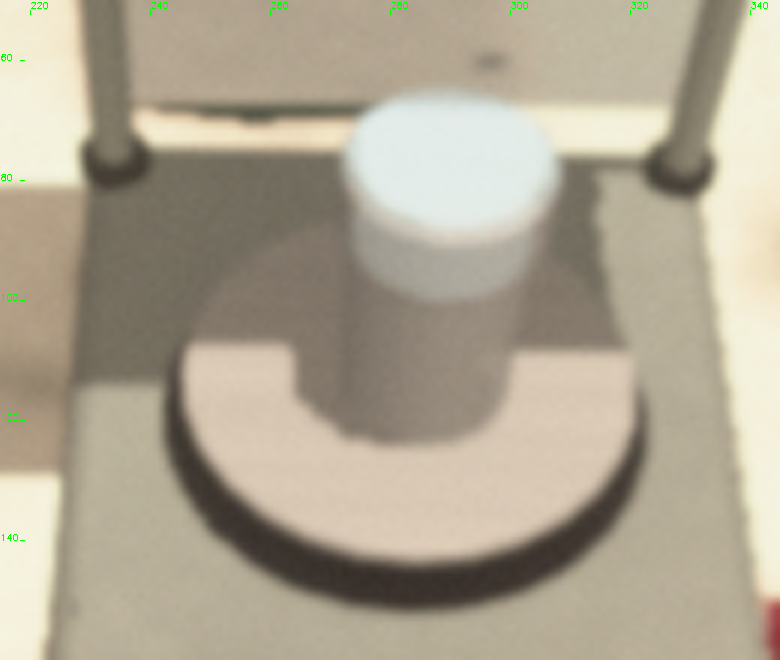

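Run:
```python
from h import *
W=cam("wrist")
X=lambda x:215+x/6
Y=lambda y:50+y/6
fitcyl([(W,0,55,'L',X(182)),(W,0,55,'R',X(636)),(W,0,55,'B',Y(564))],[604,-59,58.7],'pan',2)
fitcyl([(W,0,20,'B',Y(446)),(W,68,23,'L',X(344)),(W,68,23,'R',X(560)),(W,68,23,'T',Y(90)),(W,68,23,'B',Y(232))],[604,-59,58.7],'pot',2)
fitcyl([(W,0,20,'B',Y(446)),(W,15,20,'R',X(505)),(W,15,20,'L',X(345))],[604,-59,58.7],'pot base',2)
```

```text
pan [600.8 -57.2] [-0.6  0.6 -0.1]
pot [603.9 -59.5] [ 0.6 -0.7  0.7 -1.6  0.8]
pot base [603.2 -58.2] [-0.1  1.1 -1.1]
```

Run:
```python
from cell import *
print(observe()["joint_velocities"].round(2),observe()["time"])
print(job_done())
```

```text
[-0.14  0.03 -0.15  0.1   0.03  0.01  0.01] 18.85
the job is handed in; nothing more can be done
None
```

I moved the brass check weight from the pan to the cork stand. Then I set the sample pot upright on the pan, let go, backed the arm clear and handed the job in at 18.85 s.

**Last checks**
- **Placement:** the last pictures show both objects upright. The pot's base measures within about 3 mm of the pan's centre, and the weight sits close to the middle of the stand.
- **Bystanders:** the red and black pots look unmoved in the pictures. I did not measure their positions again.
- **Forces:** the pot was held at the 8 N grip setting. The wrist read at most about 4 N while it was pressed onto the pan, which I estimate sank the pan about 3 mm. Setting the weight on the stand took the wrist to about 15 N, and nothing was dropped.
- **Canopy:** the pictures taken at the scale show the gripper clear of the canopy, and the wrist force there gave no sign of a knock. The final picture shows the scale and canopy in place.

**Disagreements**
- The fixed cameras and the first wrist view differed by 5 to 8 mm on the weight's position. I used the closer wrist views for the grasps and for placing the pot on the pan. The stand's position came from the fixed cameras with a small correction.
- The wrist view also put the pot about 8 mm lower than the board's stated height implies. That fit was poor, and contact on the pan came at about the height expected from the stated board.

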